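Load and start a dry-block heater

TASK

Get the dry-block heater running: seat the empty aluminium block fully home on the hot plate over its two locating pegs (it fits only one way round), then stand every sample jar that is there upright in a pocket of its own in the block, put down gently, not rammed in. Then swing the clear hood down and press its front lip until the latch snaps shut, pressing gently because the acrylic cracks at about 60 N, and last press the start button. Do not disturb the bottle, the tip box or the screwdriver, and leave everything seated, shut and let go.

Things in the scene. Friction and masses are not known exactly. Their poses are not given: they have to be found in the camera images.
- heater: dry-block heater fixed on the bench: white housing 290 x 210 mm, top deck at z = 81 mm. Origin on the bench under the hot plate's centre; x from its front (control panel) to its back (hood hinge), z up. Housing spans x -165..+125, y +-105 mm. Dark hot plate 150 x 150 mm, top at z = 85 mm. Black latch housing 22 x 32 mm in front of the hood at x = -117 mm, up to z = 91 mm
- seat (a point): centre of the hot plate's top, 85 mm above the bench, where the block's origin comes when seated; axes as the heater
- peg0 (a point): foot of a steel locating peg on the hot plate, at (39, 53) mm from the seat: 9 mm across, 11 mm high, the upper 5 mm tapering to 4 mm across
- peg1 (a point): foot of the other, equal locating peg, at (-63, -20.5) mm from the seat
- hood (a joint): hood angle (rad): 0 shut, 1.75 leaning fully back. Stiff hinge: the hood (0.28 kg) stays where it is left and moves at 1 to 5 N on the lip. At 0.06 rad its hook meets the sprung latch; about 15 N down on the lip takes it past at 0.04 rad, then it snaps to 0 and stays, on a soft seal that gives 0.01 rad at 30 N. Latched: below 0.02 rad. More than 60 N from the fingers cracks it
- hood_hinge (a point): middle of the hood's hinge line, 100 mm behind the seat, 82 mm above the bench; line along the heater's y; axes turn with the hood (x to the back when shut). The hood is a clear acrylic box with grey edges, open below, in this frame x -188..0 (front wall to hinge), y +-85, z 0..66 mm, walls 3 mm
- hood_lip (a point): middle of the outer face (upper when shut) of the grey grip lip on the hood's front wall, at (-207, 0, 20) mm in the hood_hinge frame. The lip is 7 mm thick, 70 mm wide along the hinge direction, and sticks 29 mm out of the wall. Hood shut: the face looks up. Hood open: the lip points up, the face looks to the back, with free space behind it above the front wall (46 mm)
- start (a joint): travel of the start button (m): 0 released, 0.006 fully down; springs back, fully down at 5 N; counts as pressed beyond 0.004
- start_top (a point): centre of the top of the dark steel start button, 24 mm across, in a grey ring on the front panel, 22 mm above the deck; press straight down. The shut hood stands 45 mm behind it, up to 67 mm above the deck
- block: square aluminium block 146 x 146 x 24 mm, 0.5 to 0.9 kg, origin at the centre of its underside, z up. Five round pockets, 38 mm across, 11 mm deep (floor at z = 13 mm), 52 mm from the middle. Two square 13 mm holes right through at (39, 53) and (-63, -20.5) mm take the pegs. Black grip bar in the middle of the top: 50 mm along x, 12 mm thick along y, z 24 to 52 mm
- pocket0 (a point): centre of the floor of the block's pocket 0, 90 degrees round from the block's x
- pocket1 (a point): centre of the floor of the block's pocket 1, 162 degrees round from the block's x
- pocket2 (a point): centre of the floor of the block's pocket 2, 234 degrees round from the block's x
- pocket3 (a point): centre of the floor of the block's pocket 3, 306 degrees round from the block's x
- pocket4 (a point): centre of the floor of the block's pocket 4, 18 degrees round from the block's x
- jar0: squat amber glass sample jar with a white screw cap, upright, about 70 g: a plain cylinder 34 mm across and 40 mm high, the upper 13 mm cap; origin at the centre of its underside, z up. Three to five of jar0 to jar4 are present; they stand on a grey mat 2 mm thick. Held in the fingers it must meet the block slowly: at 30 mm/s the knock reaches 45 N, and over 80 N chips the glass
- jar1: squat amber glass sample jar with a white screw cap, upright, about 70 g: a plain cylinder 34 mm across and 40 mm high, the upper 13 mm cap; origin at the centre of its underside, z up. Three to five of jar0 to jar4 are present; they stand on a grey mat 2 mm thick. Held in the fingers it must meet the block slowly: at 30 mm/s the knock reaches 45 N, and over 80 N chips the glass
- jar2: squat amber glass sample jar with a white screw cap, upright, about 70 g: a plain cylinder 34 mm across and 40 mm high, the upper 13 mm cap; origin at the centre of its underside, z up. Three to five of jar0 to jar4 are present; they stand on a grey mat 2 mm thick. Held in the fingers it must meet the block slowly: at 30 mm/s the knock reaches 45 N, and over 80 N chips the glass
- jar3: squat amber glass sample jar with a white screw cap, upright, about 70 g: a plain cylinder 34 mm across and 40 mm high, the upper 13 mm cap; origin at the centre of its underside, z up. Three to five of jar0 to jar4 are present; they stand on a grey mat 2 mm thick. Held in the fingers it must meet the block slowly: at 30 mm/s the knock reaches 45 N, and over 80 N chips the glass
- jar4: squat amber glass sample jar with a white screw cap, upright, about 70 g: a plain cylinder 34 mm across and 40 mm high, the upper 13 mm cap; origin at the centre of its underside, z up. Three to five of jar0 to jar4 are present; they stand on a grey mat 2 mm thick. Held in the fingers it must meet the block slowly: at 30 mm/s the knock reaches 45 N, and over 80 N chips the glass
- bottle: bystander: brown glass bottle 72 mm across, 150 mm high, origin under its centre; leave it alone
- tipbox: bystander: pipette-tip box with a white base and a grey lid, 80 x 120 x 60 mm, origin under its centre; leave it alone
- driver: bystander: screwdriver with a black handle lying on the bench; leave it alone
Not all that is in view belongs to the job. Leave any red look-alike of the jar1 alone. What is shaped like the jar2 but black or pink is not meant.

How it is judged:
By the outcome, as a careful person would: the job done as asked, in the order asked, and still so for the second after the job is handed in, with the robot touching nothing.
Of jar0, jar1, jar2, jar3, jar4 only 3 to 5 are there at a start; the rules pass over those that are not, and their reading is None.
At some moment in a run one of jar0, jar1, jar2, jar3, jar4, block may be knocked a few centimetres aside while the robot is not near it.
It also fails if it takes over 210 s, if anything falls off the work surface, if the arm or the gripper's body presses on something with over 40 N, if the wrist force passes 120 N, or if a joint passes its speed limit or range.

ROBOT

A 7-joint arm with a two-finger parallel gripper is mounted at the origin on the work surface. World frame = base frame: x ahead of the robot, y to its left, z up, the work surface at z = 0. Lengths are in m, angles in rad, forces in N, time in s.
With the tool pointing down it reaches from about 0.425 to 0.95 m from the base axis. Payload 4.7 kg.
Tool frame: the origin (TCP) lies midway between the tips of the shut fingers; the grasp point (between the pads) lies 19 mm behind it; z points along the fingers, y is the line along which they close (so a half turn about z gives the same grasp; the last joint's range is limited). The gripper opens to 85 mm and grips with 20 to 120 N. Pads are 22 mm wide; open, the fingers measure 114 mm over their backs; the gripper's body (76 mm by 85 mm) begins 54 mm behind the grasp point. The pads swing forward as they close: fully open they stand 13 mm farther back than shut.
Start: joints at [1.283, 0.469, -0.049, 1.532, 0.024, 1.141, -0.082], TCP at [0.173, -0.653, 0.231] pointing down, gripper open.
Joint ranges: [-2.59, 2.59], [-0.33, 1.99], [-1.39, 1.29], [0.1, 2.45], [-1.04, 4.18], [0.21, 1.99], [-2.66, 2.66]. Speed limits (rad/s): [2.57, 2.57, 3.14, 3.14, 3.14, 3.14, 3.14].

INTERFACE

Orientations are given as [roll, pitch, yaw] about the fixed x, y, z axes, in that order (R = Rz(yaw) Ry(pitch) Rx(roll)).
In Python, from station import robot, viewer gives the robot as it stands.
- The arm moves only by the tool jog_arm, never from a script. Its argument "deltas" is a list of rows, each a list of 4 numbers: the shift along the world's x, y, z in mm, then the turn about the world's z in degrees. A call has 1 to 5 rows; each row shifts and turns the commanded pose from where the row before left it; what a row does not reach is not made up. A row lasts 1/12 s, in which the tool goes at most 41.7 mm and 7.16 degrees, less where a joint would pass 70% of its speed; a pose out of reach is approached as far as the arm can. A call is refused whole if a number of a shift passes 41.7 or a number of a turn 7.16, either way. A call with a gripper value outside its range is refused whole. "jaw" is the opening, from 0 (shut) to 1 (fully open), set as the call begins (left out, the last holds). The fingers move at their own pace and stop on an object; the grip force is fixed at half the most. Time passes only in rows, so rows that do not move let the fingers close. It gives the time, the measured TCP pose, the force, the opening and the grip force at its end, in the units of the state.
- robot.read_state(): the state, without advancing time (a new reading comes with each control period).
- viewer.read_camera(name): name is "scene" or "top" or "wrist"; returns a dict with "pixels" (384x512x3 uint8, red, green, blue), "depth" (384x512 float32, m along the optical axis (not along the pixel's ray), 0 where there is no reading), "vertical_fov" (degrees; the focal length in pixels is half the picture's height over the tangent of half this angle, whatever the lens; pixels are square), "cx", "cy" (the principal point, pixels), "position" and "attitude" of the camera in the world; the wrist camera has in their place "hand_eye" (4x4, takes a point from camera to tool coordinates, whose origin is the TCP and whose axes are the flange's). Camera axes: x right, y up, looking along -z (the intrinsics and any distortion apply to the point x, -y, -z); pixel columns grow to the right and rows downward; lengths in m; the calibration is good to about 2 mm. The wrist camera is an equidistant fisheye: a pixel r from the principal point sees the ray r / f radians off the axis. A picture is of the moment at which its call begins: read the wrist's pose just before it.
- robot.finish_job(): hands the job in; it is judged then, once.
The state is a dict: "time": time; "joint_positions": joint angles; "qd": joint speeds; "effort": joint torques, N m; "tool_pos": TCP position; "eef_rot": TCP orientation; "wrist_force": force on the tool from outside, world axes, zero at the start; "wrist_torque": the same for the moment, N m; "grip_width": finger opening in m; "grasp_force": force on a finger pad.
Only numpy, scipy, OpenCV 4.12 (cv2) and the standard library are available. Lean on these libraries where they do the work, as an engineer would, in place of code of your own. Each camera call takes 0.05 s, during which the arm holds its last target. There are 200 camera calls.

## Working session

There is one attempt and no reset: what is moved stays moved. The work goes in short steps, Python scripts to look and compute and a tool call to move; the robot and the scene stay as the last step left them, time stands still between calls to the robot, and variables do not carry over. Pictures are saved under pics/ and viewed, at most 14 in all, crops included, and the job is handed in when it is done.

Besides the shell and the picture viewer there is one more tool, called after "Call:" as name(argument=value, ...) on one line, values as JSON. jog_arm: Moves the arm, as the interface text tells. Its arguments: {"type":"object","properties":{"deltas":{"type":"array"},"jaw":{"type":"number"}},"required":["deltas"]}

```bash
ls; mkdir -p pics; cat > h.py <<'E'
import numpy as np, cv2
from scipy.spatial.transform import Rotation as R
from station import robot, viewer
def cam(n):
    s=robot.read_state(); c=viewer.read_camera(n); c['state']=s; return c
def save(c,f,box=None,scale=1):
    im=c['pixels'][:,:,::-1]
    if box: im=im[box[1]:box[3],box[0]:box[2]]
    cv2.imwrite('pics/'+f,cv2.resize(im,None,fx=scale,fy=scale,interpolation=cv2.INTER_CUBIC))
def rot(a):
    a=np.array(a,float)
    return a if a.shape==(3,3) else (R.from_euler('xyz',a).as_matrix() if a.size==3 else R.from_quat(a).as_matrix())
def cloud(c):
    h,w=c['depth'].shape; f=h/2/np.tan(np.radians(c['vertical_fov'])/2)
    u,v=np.meshgrid(np.arange(w),np.arange(h)); d=c['depth']
    p=np.stack([(u-c['cx'])/f*d,-(v-c['cy'])/f*d,-d],-1)
    return p@rot(c['attitude']).T+np.array(c['position'])
E
python3 - <<'E'
from h import *
for n in('top','scene'):
    c=cam(n); save(c,n+'0.png',scale=1.5); print({k:c[k] for k in c if k not in('pixels','depth','state')})
    np.savez(n+'0.npz',P=cloud(c),im=c['pixels'])
print(robot.read_state())
E
```

```text
pics
{'vertical_fov': 48.94322963251266, 'cx': 250.76805586518677, 'cy': 193.45329508920537, 'position': array([5.18032688e-01, 6.88889132e-04, 1.23892121e+00]), 'attitude': array([ 0.06520515,  0.01153193, -1.54569   ])}
{'vertical_fov': 55.35987494076455, 'cx': 252.33901120898577, 'cy': 194.80346026078846, 'position': array([1.19532931, 0.10637347, 0.77700261]), 'attitude': array([0.71356858, 0.01064281, 1.75428616])}
{'time': 0.1, 'joint_positions': array([ 1.28310347,  0.46940127, -0.04857639,  1.53359173,  0.02408521,
        1.14099878, -0.08229619]), 'qd': array([-0.00029025, -0.00319859,  0.00080708, -0.00347146, -0.00042492,
        0.00030729, -0.00087158]), 'effort': array([ 4.70045015e-04, -5.11513638e+01, -4.73155919e-02, -2.38391322e+01,
        1.06569726e-02,  4.41670592e-03,  1.76686927e-05]), 'tool_pos': array([ 0.17261127, -0.65200475,  0.23033169]), 'eef_rot': array([-3.13977934e+00,  5.85525327e-05,  2.58803374e-01]), 'wrist_force': array([ 0.2747275 , -0.25970026,  0.62968206]), 'wrist_torque': array([ 0.01006277, -0.05150051,  0.03254362]), 'grasp_force': 0.0, 'grip_width': 0.08522609256301623}
```

View pics/top0.png

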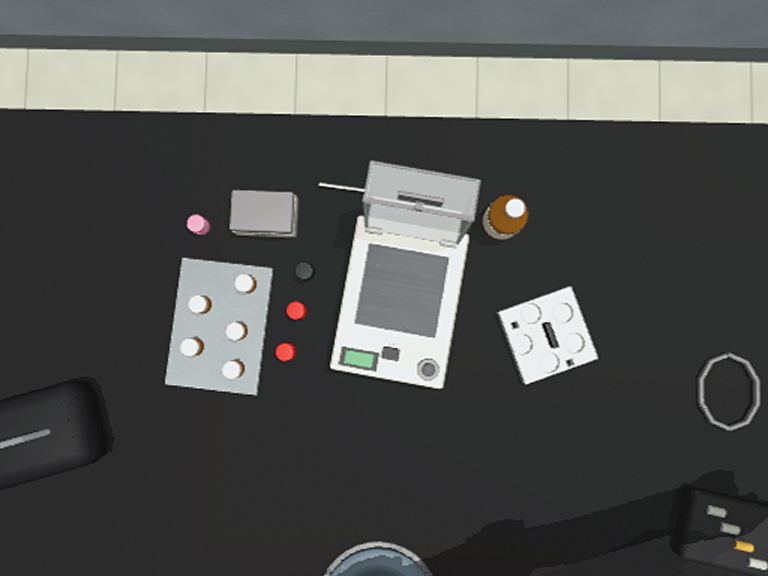

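View pics/scene0.png

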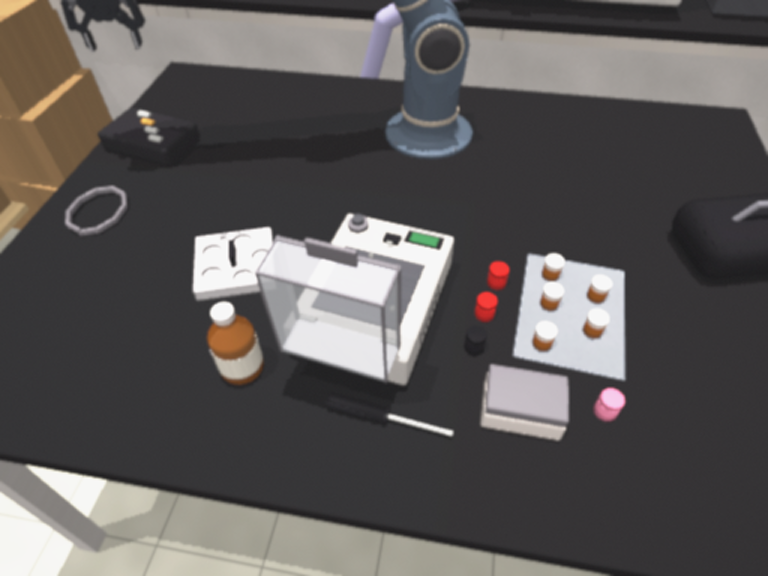

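Top view (1.5x): five amber jars with white caps on the mat at (245,284), (199,304), (235,331), (191,346), (232,370). The look-alikes are off the mat: red (295,311) and (285,352), black (304,271), pink (198,224). The block is at (548,335) with peg holes at (515,325) and (570,363). The heater plate is at (402,290) and the button at (428,369). The scene view shows amber glass under all five white caps.

```bash
cat >> h.py <<'E'
def plane(c,u,v,z):
    f=c['depth'].shape[0]/2/np.tan(np.radians(c['vertical_fov'])/2)
    u=np.atleast_1d(u).astype(float);v=np.atleast_1d(v).astype(float)
    d=np.stack([(u-c['cx'])/f,-(v-c['cy'])/f,-np.ones_like(u)],-1)@rot(c['attitude']).T
    o=np.array(c['position']); return o+d*((z-o[2])/d[:,2])[:,None]
def blobs(m,lo,hi):
    n,l,s,ce=cv2.connectedComponentsWithStats(m.astype(np.uint8),connectivity=4)
    return [(s[i,4],ce[i],l==i) for i in range(1,n) if lo<s[i,4]<hi]
E
python3 - <<'E'
from h import *
np.set_printoptions(precision=4,suppress=True)
c=cam('top'); P=cloud(c); im=c['pixels'].astype(int); hsv=cv2.cvtColor(c['pixels'],cv2.COLOR_RGB2HSV).astype(int)
# jars: white caps in mat region
reg=np.zeros(im.shape[:2],bool); reg[165:270,105:185]=1
for a,ce,m in blobs(reg&(im.min(2)>215),20,400):
    print('jar',a,ce,plane(c,ce[0],ce[1],.042)[0], P[m].mean(0), np.ptp(P[m],0))
# block
reg[:]=0; reg[185:260,325:402]=1
m=reg&(im.max(2)>110); cnt=max(cv2.findContours(m.astype(np.uint8),0,1)[0],key=cv2.contourArea)[:,0]
q=plane(c,cnt[:,0],cnt[:,1],.024)[:,:2]; print('block rect',cv2.minAreaRect((q*1000).astype(np.float32)))
hm=np.zeros_like(m,np.uint8); cv2.drawContours(hm,[cnt],-1,1,-1)
for a,ce,mm in blobs((hm>0)&(im.max(2)<90),4,300): print('dark',a,ce,plane(c,ce[0],ce[1],.024)[0],P[mm][:,2].mean())
print('block z',np.median(P[(hm>0)][:,2]))
# plate
reg[:]=0; reg[155:235,230:305]=1
m=reg&(im.max(2)<140)&(hsv[:,:,2]>50)
for a,ce,mm in blobs(m,500,9000):
    cnt=max(cv2.findContours(mm.astype(np.uint8),0,1)[0],key=cv2.contourArea)[:,0]
    q=plane(c,cnt[:,0],cnt[:,1],.085)[:,:2]; print('plate',a,ce,cv2.minAreaRect((q*1000).astype(np.float32)),np.median(P[mm][:,2]))
# deck corners by depth
dk=blobs((abs(P[:,:,2]-.081)<.006),1500,20000)
for a,ce,mm in dk: 
    cnt=max(cv2.findContours(mm.astype(np.uint8),0,1)[0],key=cv2.contourArea)[:,0]
    q=plane(c,cnt[:,0],cnt[:,1],.081)[:,:2]; print('deck',a,ce,cv2.minAreaRect((q*1000).astype(np.float32)))
print('btn',plane(c,428.5/1.5,369.5/1.5,.103))
save(c,'blk.png',(320,175,410,265),6.5); save(c,'heat.png',(215,100,325,265),3.6)
E
```

```text
jar 99 [161.8283 188.1414] [0.6048 0.2705 0.042 ] [0.6049 0.2706 0.0414] [0.0291 0.0295 0.0123]
jar 98 [130.8673 202.2857] [0.5623 0.3573 0.042 ] [0.5623 0.3576 0.0412] [0.0287 0.0308 0.0116]
jar 99 [155.8687 220.3434] [0.5128 0.2839 0.042 ] [0.5128 0.2842 0.0409] [0.0312 0.0303 0.0113]
jar 102 [125.4706 231.0392] [0.4804 0.3691 0.042 ] [0.4807 0.3657 0.053 ] [0.0519 0.3847 1.2049]
jar 105 [153.4476 246.2286] [0.4396 0.2878 0.042 ] [0.4395 0.2881 0.0407] [0.0315 0.0317 0.0119]
block rect ((520.3311157226562, -312.5636291503906), (147.6057586669922, 148.75038146972656), 20.954322814941406)
dark 9 [342.3333 216.3333] [ 0.5376 -0.2476  0.024 ] 0.0006863140790246783
dark 66 [366.4394 223.1061] [ 0.52   -0.3167  0.024 ] 0.048533031520030086
dark 6 [378.6667 241.1667] [ 0.4694 -0.3518  0.024 ] 0.0013717115978335581
block z 0.022106622888898864
plate 2894 [267.6531 193.2567] ((595.1119384765625, -30.275985717773438), (147.2742462158203, 148.93653869628906), 80.9669189453125) 0.08438372262079885
deck 7616 [265.9319 196.9803] ((586.832275390625, -27.83953857421875), (208.5579376220703, 312.147216796875), 81.18126678466797)
btn [[ 0.4525 -0.0812  0.103 ]]
```

View pics/blk.png

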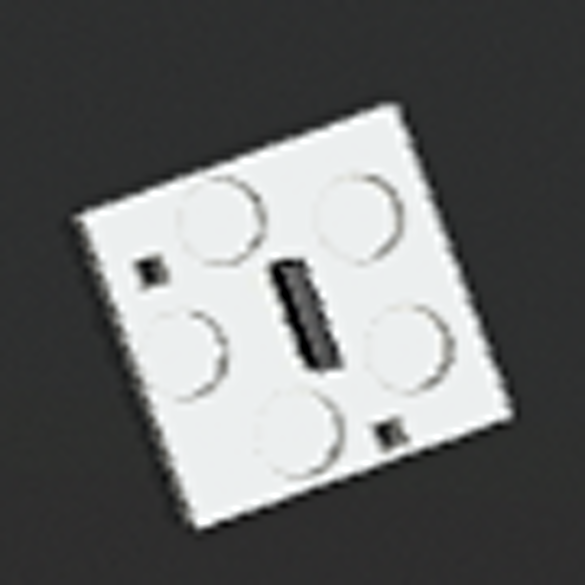

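View pics/heat.png

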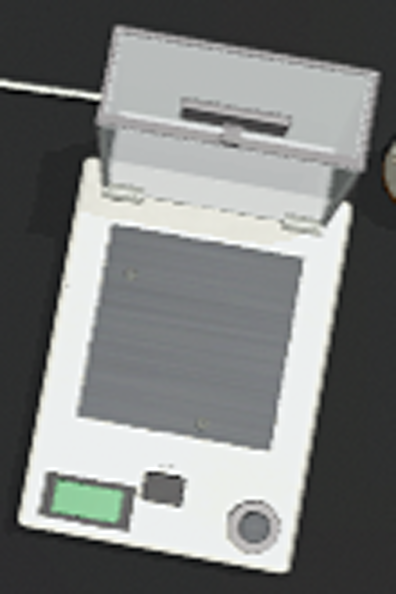

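Estimates: seat (0.595, -0.030), yaw -9°. Block (0.520, -0.312), yaw 21°; the hole pattern and the outline agree, and the 180° alternative doesn't fit. All five amber jars belong to the job; the red, black and pink ones stay. I'm approaching the block.

Call:
jog_arm(deltas=[[29, 28, -4, 0.5], [29, 28, -4, 0.5], [29, 28, -4, 0.5], [29, 28, -4, 0.5], [29, 28, -4, 0.5]])

```text
time: 0.57
tool_pos: [0.3187, -0.5109, 0.2109]
eef_rot: [-3.141, 0.0, 0.303]
wrist_force: [1.4, -0.5, -0.2]
grip_width: 0.0854
grasp_force: 0.0
```

Call:
jog_arm(deltas=[[29, 28, -4, 0.5], [29, 28, -4, 0.5], [29, 28, -4, 0.5], [29, 28, -4, 0.5], [29, 28, -4, 0.5]])

```text
time: 0.98
tool_pos: [0.4637, -0.3709, 0.1911]
eef_rot: [-3.142, 0.0, 0.346]
wrist_force: [1.0, -0.1, -0.3]
grip_width: 0.0856
grasp_force: 0.0
```

Call:
jog_arm(deltas=[[29, 30, -4, 0.6], [28, 30, -4, 0.6], [0, 0, 0, 0], [0, 0, 0, 0]])

```text
time: 1.32
tool_pos: [0.5216, -0.3091, 0.1828]
eef_rot: [-3.14, -0.001, 0.374]
wrist_force: [-0.0, 0.2, 0.4]
grip_width: 0.0854
grasp_force: 0.0
```

```bash
cat >> h.py <<'E'
def wplane(c,u,v,z):
    f=c['depth'].shape[0]/2/np.tan(np.radians(c['vertical_fov'])/2)
    u=np.atleast_1d(u).astype(float)-c['cx'];v=np.atleast_1d(v).astype(float)-c['cy']
    r=np.hypot(u,v)+1e-9; t=r/f
    d=np.stack([np.sin(t)*u/r,-np.sin(t)*v/r,-np.cos(t)],-1)
    H=np.array(c['hand_eye']); Rt=rot(c['state']['eef_rot'])
    d=d@(Rt@H[:3,:3]).T; o=np.array(c['state']['tool_pos'])+Rt@H[:3,3]
    return o+d*((z-o[2])/d[:,2])[:,None]
E
python3 - <<'E'
from h import *
c=cam('wrist'); save(c,'w1.png',scale=1.5); print(c['hand_eye'],c['vertical_fov'],c['cx'],c['cy'],c['state']['tool_pos'],c['state']['eef_rot'])
import pickle; pickle.dump(c,open('w1.pkl','wb'))
E
```

```text
[[ 1.41027781e-04  9.49115609e-01  3.14927833e-01  7.99720017e-02]
 [ 9.99999962e-01 -5.96821846e-05 -2.67942284e-04  8.08521631e-05]
 [-2.35512623e-04  3.14927859e-01 -9.49115582e-01 -1.43867226e-01]
 [ 0.00000000e+00  0.00000000e+00  0.00000000e+00  1.00000000e+00]] 65.70646984690485 254.1562360946534 191.22544062226598 [ 0.52155968 -0.30913876  0.1827738 ] [-3.13995685e+00 -5.06722027e-04  3.73744273e-01]
```

View pics/w1.png

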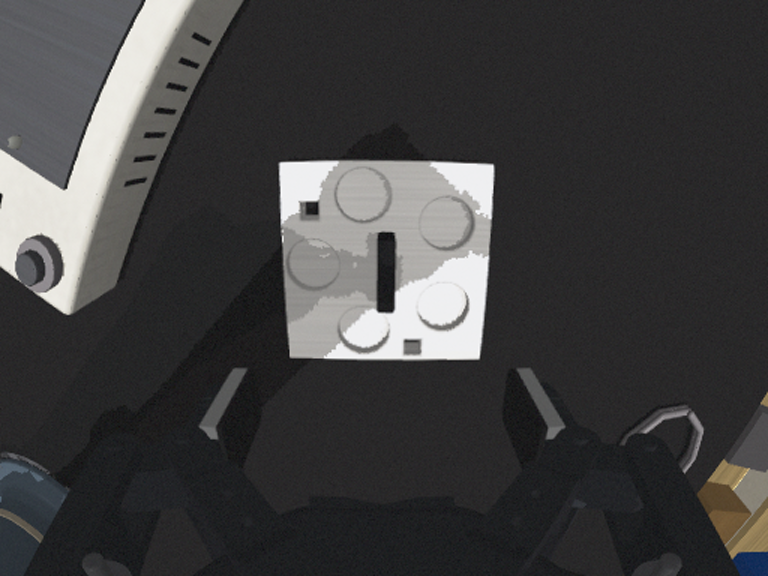

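The wrist view (1.5x) shows the block with holes at (310,209) and (412,346), corners (279,163), (494,164), (481,359), (290,358), and the bar centred near (386,272). Peg1's tip is at (13,142).

```bash
python3 - <<'E'
from h import *
import pickle; c=pickle.load(open('w1.pkl','rb')); np.set_printoptions(precision=4,suppress=True)
p=lambda a,z:wplane(c,np.array(a)[:,0]/1.5,np.array(a)[:,1]/1.5,z)[:,:2]
K=p([(279,163),(494,164),(481,359),(290,358)],.024); print(K,K.mean(0),np.linalg.norm(K-np.roll(K,1,0),axis=1))
Hh=p([(310,209),(412,346)],.024); d=Hh[0]-Hh[1]; y=np.arctan2(d[1],d[0])-np.arctan2(73.5,102)
print(Hh,np.linalg.norm(d),np.degrees(y)); Ry=rot([0,0,y])[:2,:2]; print('ctr',Hh-np.array([(.039,.053),(-.063,-.0205)])@Ry.T)
print('bar',p([(386,233),(386,311)],.052), 'peg1',p([(13,142)],.096),'btn',p([(32,265)],.103))
# expected peg1 from top
t=np.load('top0.npz'); print('peg1 exp',np.array([.5951,-.0303])+rot([0,0,np.radians(-9)])[:2,:2]@[-.063,-.0205])
E
```

```text
[[ 0.5599 -0.2191]
 [ 0.6132 -0.356 ]
 [ 0.476  -0.4101]
 [ 0.4228 -0.272 ]] [ 0.518  -0.3143] [0.147  0.1469 0.1476 0.148 ]
[[ 0.5372 -0.2502]
 [ 0.4673 -0.3552]] 0.1260916031915131 20.583612247021183
ctr [[ 0.5193 -0.3136]
 [ 0.5191 -0.3139]]
bar [[ 0.5454 -0.3029]
 [ 0.4967 -0.3222]] peg1 [[ 0.5297 -0.046 ]] btn [[ 0.4569 -0.0871]]
peg1 exp [ 0.5297 -0.0407]
```

Call:
jog_arm(deltas=[[-1.5, -2, -38, -0.5], [-1, -2, -38, 0], [0, 0, -38, 0], [0, 0, -20, 0], [0, 0, 0, 0]])

```text
time: 1.78
tool_pos: [0.512, -0.3171, 0.0444]
eef_rot: [-3.135, 0.008, 0.355]
wrist_force: [-0.9, 0.6, 0.1]
grip_width: 0.0853
grasp_force: 0.0
```

Call:
jog_arm(deltas=[[0, 0, -8, 0], [0, 0, -8, 0], [0, 0, -4, 0], [0, 0, 0, 0], [0, 0, 0, 0]])

```text
time: 2.2
tool_pos: [0.5176, -0.3171, 0.0302]
eef_rot: [3.14, -0.001, 0.358]
wrist_force: [-0.3, -0.5, 0.2]
grip_width: 0.0854
grasp_force: 0.0
```

Call:
jog_arm(deltas=[[0, 0, 0, 0], [0, 0, 0, 0], [0, 0, 0, 0], [0, 0, 0, 0], [0, 0, 0, 0]], jaw=0)

```text
time: 2.62
tool_pos: [0.5173, -0.3167, 0.0296]
eef_rot: [3.141, -0.0, 0.358]
wrist_force: [-0.2, -0.1, -0.1]
grip_width: 0.0254
grasp_force: 0.0
```

Call:
jog_arm(deltas=[[0, 0, 0, 0], [0, 0, 0, 0], [0, 0, 0, 0], [0, 0, 0, 0], [0, 0, 0, 0]])

```text
time: 3.03
tool_pos: [0.5171, -0.316, 0.0296]
eef_rot: [-3.141, 0.0, 0.359]
wrist_force: [-1.7, 2.7, 5.7]
grip_width: 0.0108
grasp_force: 62.1
```

Call:
jog_arm(deltas=[[0, 0, 10, 0], [0, 0, 20, 0], [0, 0, 30, -6], [0, 0, 35, -6], [0, 0, 35, -6]])

```text
time: 3.45
tool_pos: [0.5157, -0.3168, 0.1594]
eef_rot: [-3.14, 0.003, 0.038]
wrist_force: [0.5, -0.4, -4.8]
grip_width: 0.0109
grasp_force: 60.7
```

Call:
jog_arm(deltas=[[0, 0, 10, -6], [0, 20, 0, -5.5], [0, 35, 0, 0], [6, 38, 0, 0], [8, 38, 0, 0]])

```text
time: 3.87
tool_pos: [0.5294, -0.1854, 0.1687]
eef_rot: [3.141, 0.002, -0.16]
wrist_force: [1.5, -0.5, -5.2]
grip_width: 0.0108
grasp_force: 60.6
```

Call:
jog_arm(deltas=[[12, 38, 0, 0], [12, 38, 0, 0], [14, 36, 0, 0], [14, 28, 0, 0], [12, 15, 0, 0]])

```text
time: 4.28
tool_pos: [0.5952, -0.0252, 0.1688]
eef_rot: [-3.139, 0.001, -0.151]
wrist_force: [0.1, -0.3, -5.6]
grip_width: 0.0104
grasp_force: 60.6
```

Call:
jog_arm(deltas=[[0, 0, 0, 0], [0, 0, 0, 0], [0, 0, 0, 0], [0, 0, 0, 0]])

```text
time: 4.62
tool_pos: [0.5942, -0.0328, 0.1688]
eef_rot: [3.14, 0.001, -0.159]
wrist_force: [-0.2, -0.4, -5.6]
grip_width: 0.011
grasp_force: 60.6
```

```bash
cat > seat.py <<'E'
from h import *
import pickle,sys
np.set_printoptions(precision=4,suppress=True)
c=cam('top'); s=c['state']; print(s['tool_pos'],s['eef_rot'],s['wrist_force'],s['grip_width'])
pickle.dump(c,open('t2.pkl','wb')); save(c,sys.argv[1],(225,110,315,270),3.6)
w=cam('wrist'); pickle.dump(w,open('w2.pkl','wb')); save(w,'w_'+sys.argv[1],None,1.5)
E
python3 seat.py s2.png
```

```text
[ 0.5942 -0.0328  0.1688] [ 3.1401  0.0013 -0.1592] [-0.1624 -0.3878 -5.6179] 0.010960539764825262
```

View pics/w_s2.png

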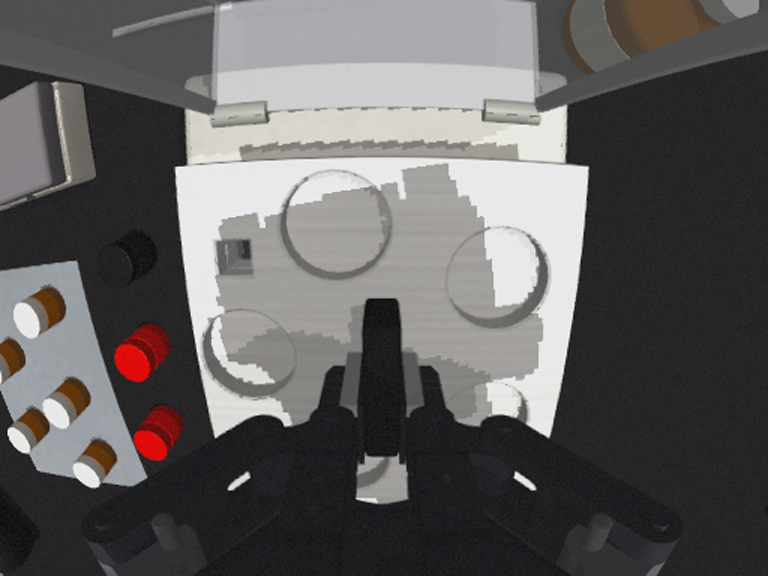

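The held block has back corners at (176,167) and (589,167), with hole0 at about (235,257) and something bright in it. I'll enlarge the hole to look for the peg.

```bash
python3 - <<'E'
from h import *
import pickle
np.set_printoptions(precision=4,suppress=True)
w=pickle.load(open('w2.pkl','rb')); t=pickle.load(open('t2.pkl','rb'))
save(w,'hole.png',(135,145,185,195),10)
p=lambda a,z:wplane(w,np.array(a)[:,0]/1.5,np.array(a)[:,1]/1.5,z)[:,:2]
s=w['state']; zb=s['tool_pos'][2]-.0296
K=p([(176,167),(589,167)],zb+.024); d=K[1]-K[0]; print('corners',K,np.linalg.norm(d),'yaw',np.degrees(np.arctan2(d[0],-d[1])))
print('hole0',p([(235.5,257)],zb+.024)); print('hinge',p([(240,112),(511,111)],.085))
# top: block outline
im=t['pixels'].astype(int); reg=np.zeros(im.shape[:2],bool); reg[150:245,225:320]=1
P=cloud(t); m=abs(P[:,:,2]-(zb+.024))<.012
for a,ce,mm in blobs(m,800,9000):
    cnt=max(cv2.findContours(mm.astype(np.uint8),0,1)[0],key=cv2.contourArea)[:,0]
    q=plane(t,cnt[:,0],cnt[:,1],zb+.024)[:,:2]; print('top blk',a,ce,cv2.minAreaRect((q*1000).astype(np.float32)))
E
```

```text
corners [[ 0.6803  0.0268]
 [ 0.6571 -0.1183]] 0.14698347435585016 yaw -9.089904603042427
hole0 [[0.6439 0.0117]]
hinge [[ 0.704   0.0227]
 [ 0.6819 -0.1149]]
```

View pics/hole.png

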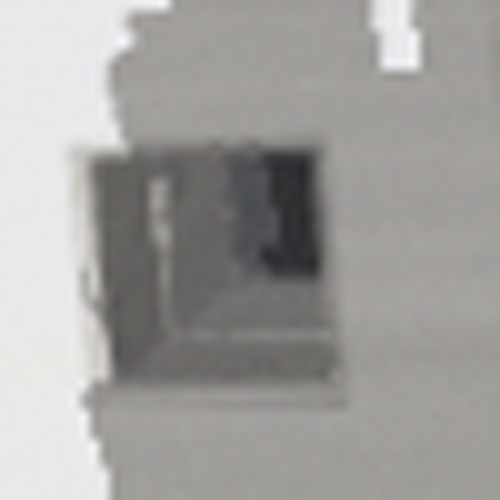

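Call:
jog_arm(deltas=[[-1.5, 1.9, -10, 0], [-1.5, 1.8, -10, 0], [0, 0, -10, 0], [0, 0, 0, 0], [0, 0, 0, 0]])

```text
time: 5.13
tool_pos: [0.5912, -0.027, 0.1379]
eef_rot: [3.141, 0.003, -0.156]
wrist_force: [-0.1, -0.5, -4.3]
grip_width: 0.0107
grasp_force: 60.5
```

Call:
jog_arm(deltas=[[0, 0, 0, 0], [0, 0, 0, 0], [0, 0, 0, 0]])

```text
time: 5.38
tool_pos: [0.5926, -0.027, 0.1399]
eef_rot: [-3.142, -0.001, -0.157]
wrist_force: [0.1, 0.2, -5.8]
grip_width: 0.0106
grasp_force: 60.5
```

```bash
python3 seat.py s3.png; python3 - <<'E'
import cv2,numpy as np,pickle
from h import *
w=pickle.load(open('w2.pkl','rb')); t=pickle.load(open('t2.pkl','rb'))
# composite: top crop x5 left, wrist hole crop right
a=cv2.resize(t['pixels'][145:245,230:315],None,fx=5,fy=5,interpolation=2)
b=cv2.resize(w['pixels'][140:200,110:190],(375,500)[::1],interpolation=2)
cv2.imwrite('pics/comp3.png',np.hstack([a,cv2.resize(b,(370,500))])[:,:,::-1])
E
```

```text
[ 0.5926 -0.027   0.1399] [-3.1415 -0.0011 -0.1567] [ 0.1249  0.2384 -5.7591] 0.010619342879519012
```

View pics/comp3.png

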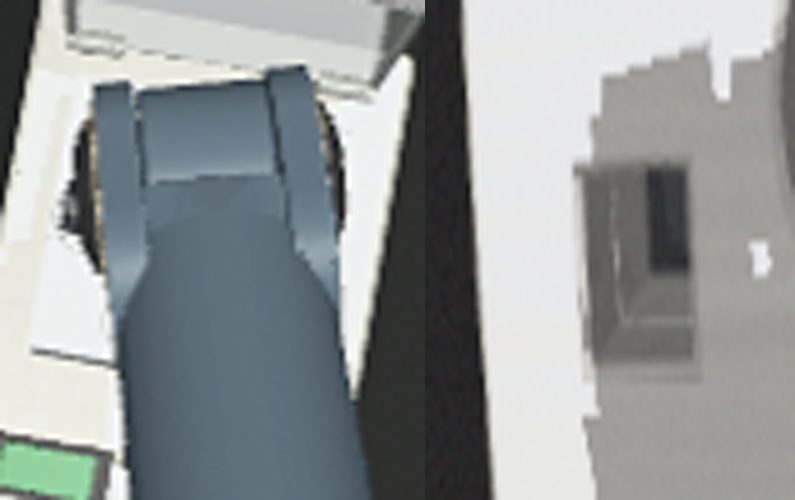

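The top view shows the arm hiding most of the block, with its front-left corner at crop (33,350). The wrist view shows the peg isn't visible through hole0.

```bash
python3 - <<'E'
from h import *
import pickle
np.set_printoptions(precision=4,suppress=True)
t=pickle.load(open('t2.pkl','rb')); w=pickle.load(open('w2.pkl','rb'))
Rz=rot([0,0,-.157])[:2,:2]
u,v=33/5+230-.4,350/5+145-.4
k=plane(t,u,v,.1343)[0,:2]; print('top ctr',k-Rz@[-.073,.073])
t0=np.load('top0.npz')['im']
# plate front-left corner in first top image & pegs: compare
c=t; 
for n,uv in {'FL plate':(215+78/3.6,100+416/3.6),'peg0':(215+130/3.6,100+273/3.6),'peg1':(215+203/3.6,100+424/3.6)}.items():
    z=.085 if 'pl' in n else .094
    o={'FL plate':[-.075,.075],'peg0':[.039,.053],'peg1':[-.063,-.0205]}[n]
    print(n,plane(c,uv[0]-.4,uv[1]-.4,z)[0,:2]-Rz@o)
# wrist: back edge corner left of block
im=w['pixels']; save(w,'x.png',(100,90,420,200),2.4)
g=cv2.Canny(cv2.cvtColor(im,cv2.COLOR_RGB2GRAY),80,160)
E
```

```text
top ctr [ 0.5941 -0.0316]
FL plate [ 0.595  -0.0318]
peg0 [ 0.5949 -0.0291]
peg1 [ 0.5943 -0.0302]
```

View pics/x.png

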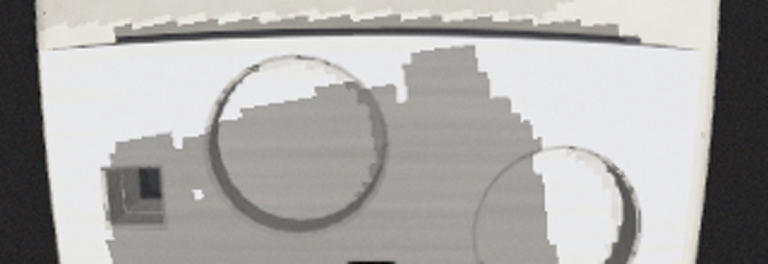

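```bash
python3 - <<'E'
from h import *
import pickle
np.set_printoptions(precision=4,suppress=True)
w=pickle.load(open('w2.pkl','rb')); lat=np.array([.157,.9877]); al=np.array([.9877,-.157])
g=w['pixels'].astype(int).sum(2)/3
for r in (92,96,100): print(r,np.round(g[r,108:124]),np.round(g[r,392:404]))
for r in (120,150): print(r,np.round(g[r,108:130]),np.round(g[r,385:404]))
p=lambda u,v,z:wplane(w,u,v,z)[0,:2]
E
```

```text
92 [ 39.  38.  37.  36.  34.  32.  79. 162. 183. 194. 206. 207. 204. 205.
 204. 204.] [228. 229. 228. 228. 223. 216. 207. 162.  36.  38.  39.  37.]
96 [ 38.  36.  37.  39.  39.  38.  33. 162. 181. 192. 200. 207. 208. 207.
 208. 208.] [228. 228. 228. 228. 222. 217. 206. 141.  38.  39.  39.  37.]
100 [ 37.  40.  36.  37.  33.  33.  47. 152. 181. 190. 201. 208. 208. 210.
 214. 218.] [228. 228. 229. 227. 221. 213. 206. 110.  38.  36.  34.  39.]
120 [ 39.  37.  36.  36.  38.  39.  40.  40. 138. 221. 232. 232. 233. 233.
 233. 233. 233. 232. 233. 232. 232. 233.] [233. 233. 233. 233. 234. 232. 233. 228. 227. 226. 219. 209. 197.  71.
  34.  41.  35.  39.  36.]
150 [ 37.  38.  36.  41.  40.  34.  38.  35.  38.  39.  48. 201. 233. 232.
 233. 232. 233. 233. 233. 232. 232. 232.] [233. 234. 233. 233. 229. 225. 225. 220. 213. 203. 154.  42.  36.  37.
  39.  34.  31.  40.  35.]
```

```bash
python3 - <<'E'
from h import *
import pickle
w=pickle.load(open('w2.pkl','rb')); lat=np.array([.157,.9877])
for n,l,r,v,z in [('hous',114.6,399.6,96,.078),('hous',114.2,399.8,92,.078),('blk',118.2,388.7,150,.1343),('blk',115.6,391.5,120,.1343)]:
    a=wplane(w,[l,r],[v,v],z)[:,:2]@lat; print(n,a.round(4),a.mean().round(4),(a[0]-a[1]).round(4))
print(w['state']['tool_pos'][:2]@lat)
E
```

```text
hous [ 0.168  -0.0414] 0.0633 0.2094
hous [ 0.1682 -0.0414] 0.0634 0.2096
blk [ 0.1402 -0.0077] 0.0663 0.1478
blk [ 0.1403 -0.0079] 0.0662 0.1481
0.06631809725227925
```

Call:
jog_arm(deltas=[[-1, -2.2, -4, 0], [0, 0, -4, 0], [0, 0, 0, 0], [0, 0, 0, 0], [0, 0, 0, 0]])

```text
time: 5.9
tool_pos: [0.5911, -0.0292, 0.1312]
eef_rot: [3.142, 0.0, -0.157]
wrist_force: [0.1, -0.2, -5.0]
grip_width: 0.0109
grasp_force: 60.6
```

Call:
jog_arm(deltas=[[0, 0, -2, 0], [0, 0, -2, 0], [0, 0, -2, 0], [0, 0, -1, 0], [0, 0, 0, 0]])

```text
time: 6.32
tool_pos: [0.5909, -0.0292, 0.124]
eef_rot: [3.141, 0.001, -0.157]
wrist_force: [0.6, 1.0, -5.5]
grip_width: 0.0107
grasp_force: 60.6
```

Call:
jog_arm(deltas=[[0, 0, -1, 0], [0, 0, -1, 0], [0, 0, -1, 0], [0, 0, -1, 0], [0, 0, 0, 0]])

```text
time: 6.73
tool_pos: [0.591, -0.0292, 0.1201]
eef_rot: [3.141, 0.0, -0.157]
wrist_force: [-0.1, -0.2, -5.8]
grip_width: 0.0103
grasp_force: 60.6
```

Call:
jog_arm(deltas=[[0, 0, -1, 0], [0, 0, -1, 0], [0, 0, -1, 0], [0, 0, -1, 0], [0, 0, 0, 0]])

```text
time: 7.15
tool_pos: [0.5909, -0.0292, 0.1161]
eef_rot: [3.141, 0.0, -0.157]
wrist_force: [0.6, -0.4, -5.0]
grip_width: 0.0108
grasp_force: 60.6
```

Call:
jog_arm(deltas=[[0, 0, -1, 0], [0, 0, -0.7, 0], [0, 0, 0, 0], [0, 0, 0, 0]])

```text
time: 7.48
tool_pos: [0.5912, -0.0292, 0.1147]
eef_rot: [3.142, -0.0, -0.157]
wrist_force: [0.6, 0.2, -5.0]
grip_width: 0.0104
grasp_force: 60.7
```

Call:
jog_arm(deltas=[[0, 0, -0.6, 0], [0, 0, -0.6, 0], [0, 0, 0, 0], [0, 0, 0, 0]])

```text
time: 7.82
tool_pos: [0.5912, -0.0292, 0.1146]
eef_rot: [3.141, -0.001, -0.157]
wrist_force: [-4.3, -1.0, 5.7]
grip_width: 0.0109
grasp_force: 62.1
```

Call:
jog_arm(deltas=[[0, 0, -0.6, 0], [0, 0, -0.4, 0], [0, 0, 0, 0], [0, 0, 0, 0]])

```text
time: 8.15
tool_pos: [0.5912, -0.0292, 0.1146]
eef_rot: [3.141, -0.001, -0.157]
wrist_force: [-6.4, -0.2, 11.3]
grip_width: 0.0105
grasp_force: 63.2
```

Call:
jog_arm(deltas=[[0, 0, 0, 0], [0, 0, 0, 0], [0, 0, 0, 0], [0, 0, 0, 0]], jaw=0.6)

```text
time: 8.48
tool_pos: [0.5915, -0.0291, 0.1124]
eef_rot: [-3.141, -0.001, -0.157]
wrist_force: [0.2, 0.3, -1.1]
grip_width: 0.0514
grasp_force: 0.0
```

Call:
jog_arm(deltas=[[0, 0, 8, 0], [0, 0, 20, 0], [0, 0, 30, 0], [0, 30, 25, 7], [-10, 38, 10, 7]])

```text
time: 8.9
tool_pos: [0.585, 0.0357, 0.2098]
eef_rot: [3.139, -0.008, 0.085]
wrist_force: [0.8, 0.7, 0.2]
grip_width: 0.0511
grasp_force: 0.0
```

Call:
jog_arm(deltas=[[-12, 39, 0, 7], [-12, 39, 0, 7], [-12, 39, 0, 7], [-12, 39, 0, 7], [-12, 39, 0, 7]])

```text
time: 9.32
tool_pos: [0.5205, 0.2355, 0.2063]
eef_rot: [3.141, -0.001, 0.704]
wrist_force: [0.5, -0.3, -0.2]
grip_width: 0.0516
grasp_force: 0.0
```

```bash
cat > look.py <<'E'
from h import *
import pickle,sys
np.set_printoptions(precision=4,suppress=True)
c=cam('top'); pickle.dump(c,open('top.pkl','wb')); s=c['state']; print('tcp',s['tool_pos'],'yaw',np.degrees(s['eef_rot'][2]),s['time'])
P=cloud(c); im=c['pixels'].astype(int)
seat=np.array([.5948,-.0304]); Rz=rot([0,0,-.157])[:2,:2]
reg=np.zeros(im.shape[:2],bool); reg[150:290,90:225]=1
for a,ce,m in blobs(reg&(im.min(2)>200),30,200):
    print('jar',a,plane(c,ce[0],ce[1],.042)[0,:2],np.median(P[m][:,2]).round(4))
reg[:]=0; reg[145:245,225:315]=1
m=reg&(abs(P[:,:,2]-.109)<.008)
print('blk area',m.sum())
cnt=np.vstack([q[:,0] for q in cv2.findContours(m.astype(np.uint8),0,1)[0] if cv2.contourArea(q)>60])
q=plane(c,cnt[:,0],cnt[:,1],.109)[:,:2]; print('block rect',cv2.minAreaRect((q*1000).astype(np.float32)))
for a,ce,mm in blobs(reg&(im.max(2)<100),4,120): print('dark',a,(plane(c,ce[0],ce[1],.109)[0,:2]-seat)@Rz)
save(c,'top_%d.png'%int(s['time']),(100,90,330,270),3.4)
E
python3 look.py; ls pics
```

```text
tcp [0.5205 0.2355 0.2063] yaw 40.354930010285955 9.3167
jar 107 [0.605  0.2708] 0.0415
jar 60 [0.4712 0.092 ] 0.0796
blk area 2108
block rect ((595.1300048828125, -29.26336669921875), (145.82557678222656, 145.8427276611328), 81.24459838867188)
dark 24 [ 0.1335 -0.088 ]
dark 73 [ 0.0029 -0.0001]
dark 6 [-0.107   0.0097]
dark 10 [-0.1248  0.0816]
dark 5 [-0.1064 -0.0033]
dark 5 [-0.1211  0.0619]
dark 5 [-0.1203  0.0132]
blk.png
comp3.png
heat.png
hole.png
s2.png
s3.png
scene0.png
top0.png
top_9.png
w1.png
w_s2.png
w_s3.png
x.png
```

Call:
jog_arm(deltas=[[28, 12, -5, 2], [28, 12, -20, 2], [28, 11, -25, 0.7], [0, 0, -35, 0], [0, 0, 0, 0]])

```text
time: 9.78
tool_pos: [0.6028, 0.2665, 0.1135]
eef_rot: [-3.138, 0.011, 0.78]
wrist_force: [-2.1, -1.8, -1.6]
grip_width: 0.0515
grasp_force: 0.0
```

Call:
jog_arm(deltas=[[0, 0, -20, 0], [0, 0, -15, 0], [0, 0, 0, 0], [0, 0, 0, 0], [0, 0, 0, 0]])

```text
time: 10.2
tool_pos: [0.6059, 0.2692, 0.0875]
eef_rot: [3.141, -0.002, 0.78]
wrist_force: [0.7, 0.4, 0.1]
grip_width: 0.0512
grasp_force: 0.0
```

Call:
jog_arm(deltas=[[-0.9, 1.6, -20, 0], [0, 0, -20, 0], [0, 0, -15, 0], [0, 0, -10, 0], [0, 0, -5, 0]])

```text
time: 10.62
tool_pos: [0.604, 0.2701, 0.0147]
eef_rot: [-3.142, 0.001, 0.78]
wrist_force: [-0.4, 0.2, 0.5]
grip_width: 0.051
grasp_force: 0.0
```

Call:
jog_arm(deltas=[[0, 0, 0, 0], [0, 0, 0, 0], [0, 0, 0, 0], [0, 0, 0, 0]])

```text
time: 10.95
tool_pos: [0.6049, 0.2708, 0.0165]
eef_rot: [3.141, -0.002, 0.781]
wrist_force: [-0.4, 0.5, -0.4]
grip_width: 0.0515
grasp_force: 0.0
```

Call:
jog_arm(deltas=[[0, 0, 0, 0], [0, 0, 0, 0], [0, 0, 0, 0], [0, 0, 0, 0]], jaw=0.2)

```text
time: 11.28
tool_pos: [0.6048, 0.2708, 0.0164]
eef_rot: [3.141, -0.002, 0.781]
wrist_force: [-0.3, 0.0, 4.5]
grip_width: 0.0322
grasp_force: 59.6
```

Call:
jog_arm(deltas=[[0, 0, 0, 0], [0, 0, 0, 0]])

```text
time: 11.45
tool_pos: [0.6049, 0.2708, 0.0164]
eef_rot: [3.141, -0.002, 0.781]
wrist_force: [-0.5, -0.1, 5.7]
grip_width: 0.0324
grasp_force: 59.6
```

Call:
jog_arm(deltas=[[0, 0, 15, 0], [0, 0, 30, 0], [0, 0, 35, 0], [0, 0, 40, 0], [0, 0, 40, 0]])

```text
time: 11.87
tool_pos: [0.6033, 0.2699, 0.177]
eef_rot: [-3.141, 0.002, 0.781]
wrist_force: [1.0, 0.1, -0.2]
grip_width: 0.0326
grasp_force: 59.6
```

```bash
python3 - <<'E'
from h import *
import pickle
w=cam('wrist'); pickle.dump(w,open('w4.pkl','wb')); save(w,'w4.png',scale=1.5); print(w['state']['tool_pos'],w['state']['grip_width'])
E
```

```text
[0.60331691 0.26990614 0.17698534] 0.03264251041031401
```

View pics/w4.png

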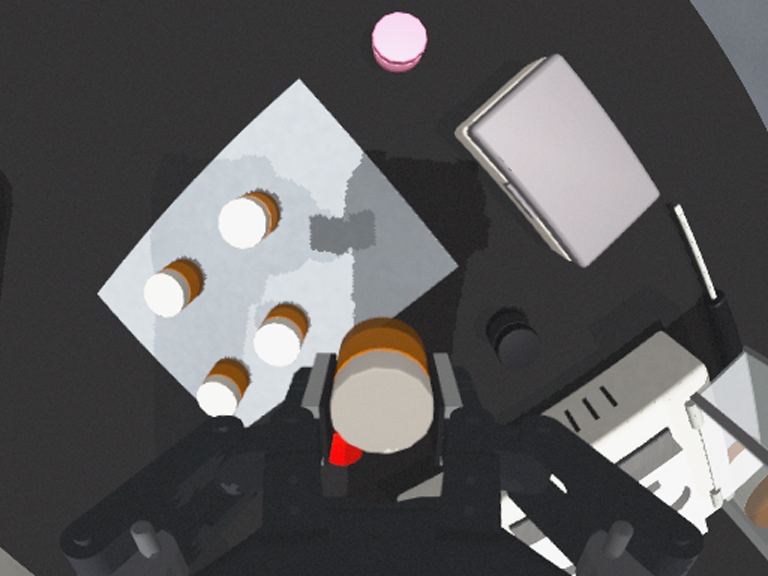

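The wrist view shows the jar held upright with its cap top centred at about (383,407), and four amber jars still on the mat.

```bash
python3 - <<'E'
from h import *
import pickle
np.set_printoptions(precision=4,suppress=True)
w=pickle.load(open('w4.pkl','rb')); Rt=rot(w['state']['eef_rot']); T=w['state']['tool_pos']
for uv in [(383,362),(383,453),(331,407),(434,407),(383,407)]:
    p=wplane(w,uv[0]/1.5,uv[1]/1.5,T[2]+.0256)[0]; print(uv,(Rt.T@(p-T))*1000)
for uv in [(243,222),(165,295),(277,342),(217,397)]: print('jar',wplane(w,uv[0]/1.5,uv[1]/1.5,.042)[0])
seat=np.array([.5945,-.0296])
for k,a in enumerate((90,162,234,306,18)):
    r=np.radians(a-8.9); print('pocket',k,seat+.052*np.array([np.cos(r),np.sin(r)]),a-8.9)
E
```

```text
(383, 362) [ 17.0911   0.3157 -25.6305]
(383, 453) [-18.2347   0.3878 -25.5681]
(331, 407) [  0.6333 -16.1246 -25.5901]
(434, 407) [  0.6364  16.5116 -25.6125]
(383, 407) [  0.8384   0.3469 -25.6018]
jar [0.5621 0.3567 0.042 ]
jar [0.4798 0.3675 0.042 ]
jar [0.5132 0.2844 0.042 ]
jar [0.4406 0.2881 0.042 ]
pocket 0 [0.6025 0.0218] 81.1
pocket 1 [ 0.5481 -0.0061] 153.1
pocket 2 [ 0.5578 -0.0664] 225.1
pocket 3 [ 0.6182 -0.0759] 297.1
pocket 4 [ 0.6458 -0.0214] 9.1
```

Call:
jog_arm(deltas=[[-5, -25, 3, 0], [-5, -38, 0, 0], [-5, -38, 0, 0], [-5, -38, 0, 0], [-5, -38, 0, 0]])

```text
time: 12.33
tool_pos: [0.5783, 0.0916, 0.1787]
eef_rot: [3.141, 0.0, 0.781]
wrist_force: [0.3, -0.4, -0.5]
grip_width: 0.0322
grasp_force: 59.5
```

Call:
jog_arm(deltas=[[-5, -38, 0, 0], [-5, -38, 0, 0], [-5, -38, 0, 0], [-5, -33, 0, 0.3], [0, -12, 0, 0]])

```text
time: 12.75
tool_pos: [0.5574, -0.0725, 0.1784]
eef_rot: [3.14, 0.004, 0.778]
wrist_force: [0.5, -0.5, -1.2]
grip_width: 0.0326
grasp_force: 59.6
```

Call:
jog_arm(deltas=[[0, 0, 0, 0], [0, 0, -10, 0], [0, 0, -10, 0], [0, 0, 0, 0], [0, 0, 0, 0]])

```text
time: 13.17
tool_pos: [0.5585, -0.0635, 0.1572]
eef_rot: [-3.139, 0.001, 0.789]
wrist_force: [0.1, -0.4, 0.1]
grip_width: 0.0321
grasp_force: 59.6
```

Call:
jog_arm(deltas=[[-0.7, -2.8, -8, 0], [0, 0, -8, 0], [0, 0, -8, 0], [0, 0, 0, 0], [0, 0, 0, 0]])

```text
time: 13.58
tool_pos: [0.558, -0.0683, 0.1336]
eef_rot: [-3.14, 0.001, 0.786]
wrist_force: [-0.0, -0.2, -0.5]
grip_width: 0.0326
grasp_force: 59.6
```

Call:
jog_arm(deltas=[[0, 0, 0, 0], [0, 0, 0, 0]])

```text
time: 13.75
tool_pos: [0.5588, -0.0684, 0.1348]
eef_rot: [3.141, -0.001, 0.786]
wrist_force: [0.7, -0.7, -0.9]
grip_width: 0.0322
grasp_force: 59.6
```

Call:
jog_arm(deltas=[[-0.9, 1.8, -3, 0], [0, 0, -3, 0], [0, 0, -2, 0], [0, 0, 0, 0], [0, 0, 0, 0]])

```text
time: 14.17
tool_pos: [0.5575, -0.0666, 0.1263]
eef_rot: [-3.141, 0.0, 0.786]
wrist_force: [0.0, 0.4, -1.0]
grip_width: 0.0324
grasp_force: 59.6
```

Call:
jog_arm(deltas=[[0, 0, 0, 0], [0, 0, 0, 0], [0, 0, 0, 0]])

```text
time: 14.42
tool_pos: [0.5577, -0.0667, 0.1266]
eef_rot: [3.141, -0.0, 0.786]
wrist_force: [0.0, -1.1, -0.6]
grip_width: 0.0322
grasp_force: 59.6
```

Call:
jog_arm(deltas=[[0, 0, -1.2, 0], [0, 0, -1.2, 0], [0, 0, -1.2, 0], [0, 0, -1.2, 0], [0, 0, -1.2, 0]])

```text
time: 14.83
tool_pos: [0.5576, -0.0666, 0.1202]
eef_rot: [-3.142, 0.0, 0.786]
wrist_force: [0.1, 0.7, -1.1]
grip_width: 0.0322
grasp_force: 59.6
```

Call:
jog_arm(deltas=[[0, 0, -1, 0], [0, 0, -1, 0], [0, 0, -1, 0], [0, 0, -1, 0], [0, 0, -1, 0]])

```text
time: 15.25
tool_pos: [0.5576, -0.0666, 0.1153]
eef_rot: [3.142, -0.0, 0.786]
wrist_force: [0.6, -0.3, -0.3]
grip_width: 0.0324
grasp_force: 59.6
```

Call:
jog_arm(deltas=[[0, 0, -0.8, 0], [0, 0, -0.8, 0], [0, 0, -0.7, 0], [0, 0, 0, 0], [0, 0, 0, 0]])

```text
time: 15.67
tool_pos: [0.5576, -0.0666, 0.1131]
eef_rot: [3.142, -0.0, 0.786]
wrist_force: [-0.3, 0.7, -0.6]
grip_width: 0.0327
grasp_force: 59.6
```

Call:
jog_arm(deltas=[[0, 0, -0.5, 0], [0, 0, -0.4, 0], [0, 0, 0, 0], [0, 0, 0, 0]])

```text
time: 16.0
tool_pos: [0.5577, -0.0666, 0.1124]
eef_rot: [3.141, -0.0, 0.786]
wrist_force: [-0.8, -0.0, 1.1]
grip_width: 0.0324
grasp_force: 59.8
```

Call:
jog_arm(deltas=[[0, 0, 0, 0], [0, 0, 0, 0], [0, 0, 0, 0], [0, 0, 0, 0]], jaw=0.6)

```text
time: 16.33
tool_pos: [0.5577, -0.0666, 0.1123]
eef_rot: [3.141, -0.0, 0.786]
wrist_force: [0.0, -0.1, -0.1]
grip_width: 0.0511
grasp_force: 0.0
```

Call:
jog_arm(deltas=[[0, 0, 10, 0], [0, 0, 25, 0], [0, 0, 30, 0], [-5, 38, 10, 7], [-5, 38, 0, 7]])

```text
time: 16.75
tool_pos: [0.5502, 0.0081, 0.1914]
eef_rot: [3.134, -0.003, 1.03]
wrist_force: [1.2, 1.0, 0.2]
grip_width: 0.051
grasp_force: 0.0
```

Call:
jog_arm(deltas=[[-5, 39, 0, 7], [-5, 39, 0, 7], [-5, 39, 0, 7], [-5, 39, 0, 0], [-5, 39, 0, 0]])

```text
time: 17.17
tool_pos: [0.5223, 0.206, 0.1882]
eef_rot: [3.141, -0.0, 1.396]
wrist_force: [1.1, -0.3, -0.5]
grip_width: 0.0511
grasp_force: 0.0
```

```bash
python3 look.py
```

```text
tcp [0.5223 0.206  0.1882] yaw 80.01038851181544 17.1667
blk area 2110
block rect ((595.1300048828125, -29.26336669921875), (145.82557678222656, 145.8427276611328), 81.24459838867188)
dark 24 [ 0.1335 -0.088 ]
dark 73 [ 0.0029 -0.0001]
dark 6 [-0.107   0.0097]
dark 10 [-0.1248  0.0816]
dark 5 [-0.1064 -0.0033]
dark 5 [-0.1203  0.0132]
dark 13 [-0.1474  0.0829]
```

```bash
cat > wl.py <<'E'
from h import *
np.set_printoptions(precision=4,suppress=True)
w=cam('wrist'); s=w['state']; hsv=cv2.cvtColor(w['pixels'],cv2.COLOR_RGB2HSV).astype(int); im=w['pixels'].astype(int)
print('tcp',s['tool_pos'],np.degrees(s['eef_rot'][2]).round(2))
P=[]
for a,ce,m in blobs((im.min(2)>232)&(hsv[:,:,1]<12),120,4000):
    p=wplane(w,ce[0],ce[1],.042)[0,:2]; x,y,ww,hh=cv2.boundingRect(m.astype(np.uint8))
    print(a,ce.round(0),(x,y,ww,hh),p)
save(w,'wl_%d.png'%int(s['time']*10),scale=1.5); print('wl_%d.png'%int(s['time']*10))
E
python3 wl.py
```

```text
tcp [0.5196 0.2168 0.1891] 80.7
882 [274.  32.] (257, 17, 35, 32) [0.5612 0.3572]
827 [188.  36.] (172, 21, 34, 32) [0.4789 0.3689]
894 [236. 113.] (219, 97, 34, 34) [0.5115 0.2839]
790 [163. 123.] (148, 108, 32, 32) [0.438  0.2876]
333 [425. 295.] (408, 288, 35, 19) [0.7298 0.0114]
1848 [271. 315.] (223, 302, 88, 34) [0.5111 0.0344]
275 [354. 343.] (344, 336, 23, 17) [ 0.6223 -0.0506]
645 [372. 366.] (347, 347, 46, 37) [ 0.6563 -0.122 ]
wl_172.png
```

Call:
jog_arm(deltas=[[-4, 34, -20, 0.4], [-3.5, 33, -20, 0], [0, 0, -35, 0], [0, 0, -35, 0], [0, 0, 0, 0]])

```text
time: 17.68
tool_pos: [0.5114, 0.2687, 0.0717]
eef_rot: [-3.133, 0.008, 1.405]
wrist_force: [-0.7, -0.8, -0.4]
grip_width: 0.0514
grasp_force: 0.0
```

Call:
jog_arm(deltas=[[0, 0, -10, 0], [0, 0, 0, 0], [0, 0, 0, 0], [0, 0, 0, 0], [0, 0, 0, 0]])

```text
time: 18.1
tool_pos: [0.5162, 0.2717, 0.069]
eef_rot: [3.139, -0.002, 1.403]
wrist_force: [0.4, 0.7, -0.4]
grip_width: 0.0511
grasp_force: 0.0
```

Call:
jog_arm(deltas=[[-4, 12, -5, 0.7], [0, 0, 0, 0], [0, 0, 0, 0], [0, 0, 0, 0]])

```text
time: 18.43
tool_pos: [0.5109, 0.2838, 0.0623]
eef_rot: [-3.142, -0.0, 1.417]
wrist_force: [-0.1, 0.2, 0.5]
grip_width: 0.0513
grasp_force: 0.0
```

Call:
jog_arm(deltas=[[0, 0, 0, 0], [0, 0, 0, 0]])

```text
time: 18.6
tool_pos: [0.5112, 0.2832, 0.0623]
eef_rot: [3.141, 0.0, 1.416]
wrist_force: [0.5, 0.2, -0.7]
grip_width: 0.0512
grasp_force: 0.0
```

Call:
jog_arm(deltas=[[0.8, 0.8, -15, 0], [0, 0, -15, 0], [0, 0, -10, 0], [0, 0, -5.5, 0], [0, 0, 0, 0]])

```text
time: 19.02
tool_pos: [0.5112, 0.2836, 0.0155]
eef_rot: [-3.14, 0.002, 1.416]
wrist_force: [0.0, -0.7, 0.8]
grip_width: 0.0513
grasp_force: 0.0
```

Call:
jog_arm(deltas=[[0, 0, 0, 0], [0, 0, 0, 0], [0, 0, 0, 0]])

```text
time: 19.27
tool_pos: [0.5124, 0.2846, 0.0175]
eef_rot: [3.14, -0.001, 1.416]
wrist_force: [0.2, -0.4, 0.4]
grip_width: 0.0514
grasp_force: 0.0
```

Call:
jog_arm(deltas=[[0, 0, 0, 0], [0, 0, 0, 0], [0, 0, 0, 0], [0, 0, 0, 0], [0, 0, 0, 0]], jaw=0.2)

```text
time: 19.68
tool_pos: [0.5124, 0.2846, 0.0176]
eef_rot: [3.14, -0.001, 1.416]
wrist_force: [-0.4, -1.6, 5.8]
grip_width: 0.0321
grasp_force: 59.6
```

Call:
jog_arm(deltas=[[0, 0, 15, 0], [0, 0, 30, 0], [0, 0, 35, 0], [10, -5, 40, 0], [10, -30, 25, 0]])

```text
time: 20.1
tool_pos: [0.5314, 0.256, 0.166]
eef_rot: [3.139, -0.008, 1.425]
wrist_force: [2.5, 0.8, 0.2]
grip_width: 0.0322
grasp_force: 59.6
```

Call:
jog_arm(deltas=[[12, -37, 10, 0], [12, -37, 5, 0], [12, -37, 0, 0], [12, -37, 0, 0], [12, -37, 0, 0]])

```text
time: 20.52
tool_pos: [0.5919, 0.0621, 0.1767]
eef_rot: [-3.142, 0.0, 1.416]
wrist_force: [0.8, 0.2, -1.4]
grip_width: 0.0321
grasp_force: 59.6
```

Call:
jog_arm(deltas=[[10, -30, 0, 0], [0, -12, 0, 0], [0, 0, 0, 0], [0, 0, 0, 0], [0, 0, 0, 0]])

```text
time: 20.93
tool_pos: [0.6012, 0.0247, 0.1767]
eef_rot: [-3.141, -0.001, 1.419]
wrist_force: [0.8, 0.2, -1.0]
grip_width: 0.0323
grasp_force: 59.6
```

Call:
jog_arm(deltas=[[1.3, -2, -12, 0], [0, 0, -14, 0], [0, 0, -12, 0], [0, 0, -7, 0], [0, 0, 0, 0]])

```text
time: 21.35
tool_pos: [0.6016, 0.0209, 0.1293]
eef_rot: [-3.137, 0.001, 1.418]
wrist_force: [-0.0, 0.1, -0.6]
grip_width: 0.0323
grasp_force: 59.6
```

Call:
jog_arm(deltas=[[0, 0, 0, 0], [0, 0, 0, 0], [0, 0, 0, 0], [0, 0, 0, 0]])

```text
time: 21.68
tool_pos: [0.6037, 0.0204, 0.1325]
eef_rot: [3.14, -0.0, 1.416]
wrist_force: [0.1, 0.5, -0.0]
grip_width: 0.0326
grasp_force: 59.6
```

Correct (-1.1, +1.7), then go down gently.

Call:
jog_arm(deltas=[[-1.1, 1.8, -3, 0], [0, 0, -2, 0], [0, 0, 0, 0], [0, 0, 0, 0], [0, 0, 0, 0]])

```text
time: 22.1
tool_pos: [0.6021, 0.0219, 0.1268]
eef_rot: [3.141, 0.0, 1.416]
wrist_force: [0.1, 1.1, -1.2]
grip_width: 0.0324
grasp_force: 59.6
```

Call:
jog_arm(deltas=[[0, 0, 0, 0], [0, 0, 0, 0], [0, 0, 0, 0]])

```text
time: 22.35
tool_pos: [0.6022, 0.0219, 0.1268]
eef_rot: [3.141, -0.0, 1.416]
wrist_force: [-0.7, -0.4, -1.0]
grip_width: 0.0322
grasp_force: 59.6
```

Call:
jog_arm(deltas=[[0.2, 0.3, -1.2, 0], [0, 0, -1.2, 0], [0, 0, -1.2, 0], [0, 0, -1.2, 0], [0, 0, -1.2, 0]])

```text
time: 22.77
tool_pos: [0.6023, 0.0223, 0.1206]
eef_rot: [-3.142, -0.0, 1.416]
wrist_force: [0.2, -0.0, -1.1]
grip_width: 0.0328
grasp_force: 59.6
```

Call:
jog_arm(deltas=[[0, 0, -1, 0], [0, 0, -1, 0], [0, 0, -1, 0], [0, 0, -1, 0], [0, 0, -1, 0]])

```text
time: 23.18
tool_pos: [0.6023, 0.0223, 0.1157]
eef_rot: [3.141, -0.0, 1.416]
wrist_force: [0.2, -0.3, -1.1]
grip_width: 0.0325
grasp_force: 59.6
```

Call:
jog_arm(deltas=[[0, 0, -0.8, 0], [0, 0, -0.8, 0], [0, 0, -0.4, 0], [0, 0, 0, 0], [0, 0, 0, 0]])

```text
time: 23.6
tool_pos: [0.6024, 0.0223, 0.1138]
eef_rot: [3.141, -0.0, 1.416]
wrist_force: [0.9, -0.3, -0.8]
grip_width: 0.0322
grasp_force: 59.8
```

Call:
jog_arm(deltas=[[0, 0, -0.4, 0], [0, 0, 0, 0], [0, 0, 0, 0]])

```text
time: 23.85
tool_pos: [0.6024, 0.0223, 0.1137]
eef_rot: [3.141, 0.0, 1.416]
wrist_force: [-1.1, 0.5, 3.5]
grip_width: 0.0319
grasp_force: 59.9
```

Call:
jog_arm(deltas=[[0, 0, 0, 0], [0, 0, 0, 0], [0, 0, 0, 0], [0, 0, 0, 0]], jaw=0.6)

```text
time: 24.18
tool_pos: [0.6023, 0.0223, 0.1133]
eef_rot: [3.142, -0.0, 1.416]
wrist_force: [0.3, 0.3, -0.7]
grip_width: 0.0508
grasp_force: 0.0
```

Call:
jog_arm(deltas=[[0, 0, 10, 0], [0, 0, 25, 0], [0, 0, 30, 0], [-15, 20, 10, 7], [-25, 30, 0, 7]])

```text
time: 24.6
tool_pos: [0.5665, 0.07, 0.1923]
eef_rot: [3.133, 0.001, 1.658]
wrist_force: [0.4, 0.3, -0.0]
grip_width: 0.0511
grasp_force: 0.0
```

Call:
jog_arm(deltas=[[-25, 32, 0, 7], [-25, 32, 0, 7], [-25, 32, 0, 7], [-25, 32, 0, 1], [-15, 20, 0, 0]])

```text
time: 25.02
tool_pos: [0.4442, 0.2238, 0.1895]
eef_rot: [3.14, -0.001, 2.05]
wrist_force: [1.2, -0.5, -0.3]
grip_width: 0.0513
grasp_force: 0.0
```

Call:
jog_arm(deltas=[[0, 0, 0, 0], [0, 0, 0, 0], [0, 0, 0, 0]])

```text
time: 25.27
tool_pos: [0.448, 0.2197, 0.1888]
eef_rot: [3.141, 0.001, 2.043]
wrist_force: [0.5, 0.1, -0.5]
grip_width: 0.0515
grasp_force: 0.0
```

```bash
python3 wl.py
```

```text
tcp [0.448  0.2197 0.1888] 117.08
806 [352.  62.] (336, 46, 32, 33) [0.4792 0.3689]
1041 [277. 115.] (257, 96, 39, 44) [0.4383 0.2846]
644 [409. 114.] (396, 99, 27, 31) [0.5611 0.3572]
395 [245. 130.] (229, 121, 36, 24) [0.4178 0.2574]
1360 [238. 317.] (201, 289, 83, 47) [0.5144 0.0433]
460 [152. 357.] (134, 337, 32, 37) [ 0.4365 -0.105 ]
wl_252.png
```

Call:
jog_arm(deltas=[[-3, 23, -15, 0], [-3, 23, -20, 0], [-3, 22, -20, 0], [0, 0, -35, 0], [0, 0, -25, 0]])

```text
time: 25.73
tool_pos: [0.4388, 0.2883, 0.0715]
eef_rot: [-3.141, -0.0, 2.044]
wrist_force: [0.2, -1.7, -0.7]
grip_width: 0.0511
grasp_force: 0.0
```

Call:
jog_arm(deltas=[[0, 0, 0, 0], [0, 0, 0, 0], [0, 0, 0, 0], [0, 0, 0, 0], [0, 0, 0, 0]])

```text
time: 26.15
tool_pos: [0.4396, 0.2886, 0.0751]
eef_rot: [3.138, -0.0, 2.043]
wrist_force: [-0.3, -0.5, 0.0]
grip_width: 0.0517
grasp_force: 0.0
```

Call:
jog_arm(deltas=[[-0.8, -0.8, -20, 0], [0, 0, -15, 0], [0, 0, -12, 0], [0, 0, -7, 0], [0, 0, -4, 0]])

```text
time: 26.57
tool_pos: [0.4376, 0.2874, 0.015]
eef_rot: [-3.142, 0.0, 2.044]
wrist_force: [-0.5, 0.1, 0.7]
grip_width: 0.0511
grasp_force: 0.0
```

Call:
jog_arm(deltas=[[0, 0, 0, 0], [0, 0, 0, 0], [0, 0, 0, 0], [0, 0, 0, 0]])

```text
time: 26.9
tool_pos: [0.4379, 0.2879, 0.016]
eef_rot: [3.14, -0.0, 2.044]
wrist_force: [0.5, 0.4, -0.3]
grip_width: 0.0511
grasp_force: 0.0
```

Call:
jog_arm(deltas=[[0, 0, 0, 0], [0, 0, 0, 0], [0, 0, 0, 0], [0, 0, 0, 0], [0, 0, 0, 0]], jaw=0.2)

```text
time: 27.32
tool_pos: [0.438, 0.2878, 0.0161]
eef_rot: [3.14, 0.0, 2.044]
wrist_force: [-0.5, -0.5, 5.5]
grip_width: 0.0321
grasp_force: 59.3
```

Call:
jog_arm(deltas=[[0, 0, 15, 0], [0, 0, 30, 0], [0, 0, 38, 0], [8, -15, 36, 0], [18, -28, 24, 0]])

```text
time: 27.73
tool_pos: [0.4619, 0.2489, 0.1619]
eef_rot: [3.137, -0.003, 2.053]
wrist_force: [0.6, 0.8, -0.9]
grip_width: 0.032
grasp_force: 59.6
```

Call:
jog_arm(deltas=[[18, -36, 10, 0], [18, -36, 8, 0], [18, -36, 0, 0], [18, -36, 0, 0], [18, -36, 0, 0]])

```text
time: 28.15
tool_pos: [0.5539, 0.0623, 0.1765]
eef_rot: [3.141, 0.001, 2.044]
wrist_force: [0.7, 0.0, -1.0]
grip_width: 0.0321
grasp_force: 59.6
```

Call:
jog_arm(deltas=[[18, -36, 0, 0], [18, -36, 0, 0], [18, -36, 0, 0], [9, -25, 0, 0], [0, -8, 0, 0]])

```text
time: 28.57
tool_pos: [0.6178, -0.0835, 0.1752]
eef_rot: [-3.14, 0.002, 2.036]
wrist_force: [0.5, -1.5, -1.1]
grip_width: 0.0325
grasp_force: 59.6
```

Call:
jog_arm(deltas=[[0, 0, 0, 0], [0, 0, 0, 0], [0, 0, 0, 0], [0, 0, 0, 0]])

```text
time: 28.9
tool_pos: [0.6161, -0.074, 0.1767]
eef_rot: [3.141, -0.001, 2.048]
wrist_force: [-0.7, 0.1, -0.5]
grip_width: 0.0322
grasp_force: 59.6
```

Call:
jog_arm(deltas=[[2, -1.8, -15, 0], [0, 0, -15, 0], [0, 0, -12, 0], [0, 0, -6, 0], [0, 0, 0, 0]])

```text
time: 29.32
tool_pos: [0.6171, -0.0779, 0.126]
eef_rot: [-3.138, -0.002, 2.045]
wrist_force: [-0.6, 0.4, -0.6]
grip_width: 0.0318
grasp_force: 59.6
```

Call:
jog_arm(deltas=[[0, 0, 0, 0], [0, 0, 0, 0], [0, 0, 0, 0], [0, 0, 0, 0]])

```text
time: 29.65
tool_pos: [0.619, -0.0783, 0.1291]
eef_rot: [3.14, 0.001, 2.044]
wrist_force: [-0.7, -0.7, -0.6]
grip_width: 0.0321
grasp_force: 59.6
```

Call:
jog_arm(deltas=[[-0.8, 2.4, -2, 0], [0, 0, -1, 0], [0, 0, 0, 0], [0, 0, 0, 0], [0, 0, 0, 0]])

```text
time: 30.07
tool_pos: [0.6177, -0.0759, 0.1254]
eef_rot: [3.142, 0.0, 2.044]
wrist_force: [0.1, 0.2, 0.3]
grip_width: 0.0321
grasp_force: 59.6
```

Call:
jog_arm(deltas=[[0, 0, 0, 0], [0, 0, 0, 0], [0, 0, 0, 0]])

```text
time: 30.32
tool_pos: [0.6177, -0.076, 0.1254]
eef_rot: [3.142, -0.0, 2.044]
wrist_force: [0.4, 0.7, 0.7]
grip_width: 0.0326
grasp_force: 59.6
```

Good. -13.3 mm to the floor.

Call:
jog_arm(deltas=[[0.4, 0, -1.2, 0], [0, 0, -1.2, 0], [0, 0, -1.2, 0], [0, 0, -1.2, 0], [0, 0, -1.2, 0]])

```text
time: 30.73
tool_pos: [0.6181, -0.0759, 0.1191]
eef_rot: [-3.142, -0.0, 2.044]
wrist_force: [0.5, -0.1, -0.7]
grip_width: 0.0327
grasp_force: 59.6
```

Call:
jog_arm(deltas=[[0, 0, -1, 0], [0, 0, -1, 0], [0, 0, -1, 0], [0, 0, -1, 0], [0, 0, -1, 0]])

```text
time: 31.15
tool_pos: [0.6181, -0.0759, 0.1142]
eef_rot: [3.142, -0.0, 2.044]
wrist_force: [0.6, 0.1, -0.5]
grip_width: 0.0327
grasp_force: 59.6
```

Call:
jog_arm(deltas=[[0, 0, -0.8, 0], [0, 0, -0.7, 0], [0, 0, -0.5, 0], [0, 0, -0.3, 0], [0, 0, 0, 0]])

```text
time: 31.57
tool_pos: [0.6181, -0.0759, 0.1122]
eef_rot: [3.142, 0.0, 2.044]
wrist_force: [-0.6, 0.2, 0.0]
grip_width: 0.0325
grasp_force: 59.7
```

Call:
jog_arm(deltas=[[0, 0, -0.3, 0], [0, 0, 0, 0], [0, 0, 0, 0]])

```text
time: 31.82
tool_pos: [0.6182, -0.0759, 0.1122]
eef_rot: [3.142, 0.0, 2.044]
wrist_force: [-1.7, 0.3, 3.8]
grip_width: 0.0326
grasp_force: 59.9
```

Call:
jog_arm(deltas=[[0, 0, 0, 0], [0, 0, 0, 0], [0, 0, 0, 0], [0, 0, 0, 0]], jaw=0.6)

```text
time: 32.15
tool_pos: [0.6182, -0.0759, 0.1116]
eef_rot: [3.141, -0.0, 2.044]
wrist_force: [0.1, 0.5, 0.3]
grip_width: 0.0515
grasp_force: 0.0
```

Call:
jog_arm(deltas=[[0, 0, 10, 0], [0, 0, 25, 0], [0, 0, 32, 0], [-9, 30, 15, 7], [-9, 38, 0, 7]])

```text
time: 32.57
tool_pos: [0.6033, -0.0107, 0.1984]
eef_rot: [3.136, 0.007, 2.286]
wrist_force: [0.4, 1.5, -0.1]
grip_width: 0.0513
grasp_force: 0.0
```

Call:
jog_arm(deltas=[[-9, 38, 0, 7], [-9, 38, 0, 7], [-9, 38, 0, 7], [-9, 38, 0, 1], [-9, 38, 0, 0]])

```text
time: 32.98
tool_pos: [0.5547, 0.1837, 0.1946]
eef_rot: [3.141, 0.001, 2.673]
wrist_force: [1.0, 0.0, -0.2]
grip_width: 0.0512
grasp_force: 0.0
```

Call:
jog_arm(deltas=[[-9, 38, 0, 0], [-9, 38, 0, 0], [-9, 38, 0, 0], [0, 0, 0, 0], [0, 0, 0, 0]])

```text
time: 33.4
tool_pos: [0.5265, 0.2996, 0.1948]
eef_rot: [3.14, -0.0, 2.679]
wrist_force: [0.1, -0.1, -0.4]
grip_width: 0.0515
grasp_force: 0.0
```

```bash
python3 wl.py
```

```text
tcp [0.5265 0.2996 0.1948] 153.49
841 [296. 105.] (280, 89, 33, 33) [0.4789 0.3688]
266 [324. 175.] (312, 166, 22, 27) [0.5586 0.3657]
3916 [ 44. 263.] (0, 221, 103, 81) [ 0.5044 -0.0285]
1665 [ 45. 313.] (3, 293, 76, 61) [ 0.5774 -0.1129]
181 [ 19. 338.] (10, 329, 19, 18) [ 0.6065 -0.2617]
356 [140. 360.] (129, 346, 25, 25) [ 0.716  -0.0002]
137 [124. 378.] (114, 371, 22, 13) [ 0.7501 -0.0723]
wl_334.png
```

Call:
jog_arm(deltas=[[-16, 23, -15, -0.4], [-16, 23, -15, 0], [-15, 23, -15, 0], [0, 0, -38, 0], [0, 0, -38, 0]])

```text
time: 33.87
tool_pos: [0.4821, 0.3659, 0.0735]
eef_rot: [3.138, 0.002, 2.666]
wrist_force: [1.2, -1.1, -0.9]
grip_width: 0.0516
grasp_force: 0.0
```

Call:
jog_arm(deltas=[[0, 0, 0, 0], [0, 0, 0, 0], [0, 0, 0, 0], [0, 0, 0, 0], [0, 0, 0, 0]])

```text
time: 34.28
tool_pos: [0.4826, 0.3657, 0.0752]
eef_rot: [3.138, 0.002, 2.664]
wrist_force: [0.5, -0.2, 0.0]
grip_width: 0.051
grasp_force: 0.0
```

Call:
jog_arm(deltas=[[-3, 3.2, -15, 0.4], [0, 0, -10, 0], [0, 0, 0, 0], [0, 0, 0, 0], [0, 0, 0, 0]])

```text
time: 34.7
tool_pos: [0.478, 0.3684, 0.0476]
eef_rot: [-3.141, -0.0, 2.673]
wrist_force: [0.3, 0.2, 0.6]
grip_width: 0.0513
grasp_force: 0.0
```

Call:
jog_arm(deltas=[[0, 0, -12, 0], [0, 0, -12, 0], [0, 0, -9, 0], [0, 0, 0, 0], [0, 0, 0, 0]])

```text
time: 35.12
tool_pos: [0.4776, 0.3679, 0.0136]
eef_rot: [-3.14, -0.001, 2.673]
wrist_force: [-0.5, 0.6, 0.6]
grip_width: 0.051
grasp_force: 0.0
```

Call:
jog_arm(deltas=[[0, 0, 0, 0], [0, 0, 0, 0], [0, 0, 0, 0]])

```text
time: 35.37
tool_pos: [0.4784, 0.3686, 0.0152]
eef_rot: [3.141, 0.0, 2.673]
wrist_force: [0.3, -1.0, 0.1]
grip_width: 0.0515
grasp_force: 0.0
```

Call:
jog_arm(deltas=[[0.8, 0.3, 0.8, 0], [0, 0, 0, 0], [0, 0, 0, 0]])

```text
time: 35.62
tool_pos: [0.4792, 0.3687, 0.0159]
eef_rot: [3.141, 0.0, 2.672]
wrist_force: [1.1, -0.8, -0.0]
grip_width: 0.0512
grasp_force: 0.0
```

Call:
jog_arm(deltas=[[0, 0, 0, 0], [0, 0, 0, 0], [0, 0, 0, 0], [0, 0, 0, 0], [0, 0, 0, 0]], jaw=0.2)

```text
time: 36.03
tool_pos: [0.4791, 0.3689, 0.016]
eef_rot: [3.141, 0.0, 2.673]
wrist_force: [-0.3, -0.3, 4.7]
grip_width: 0.0324
grasp_force: 59.6
```

Call:
jog_arm(deltas=[[0, 0, 15, 0], [0, 0, 30, 0], [0, 0, 38, 0], [5, -15, 36, 0], [7, -30, 22, 0]])

```text
time: 36.45
tool_pos: [0.4898, 0.3288, 0.1615]
eef_rot: [3.134, -0.0, 2.68]
wrist_force: [1.3, 0.3, 0.6]
grip_width: 0.0322
grasp_force: 59.6
```

Call:
jog_arm(deltas=[[7, -37, 10, 0], [7, -37, 8, 0], [7, -37, 0, 0], [7, -37, 0, 0], [7, -37, 0, 0]])

```text
time: 36.87
tool_pos: [0.5256, 0.1366, 0.1753]
eef_rot: [-3.141, 0.001, 2.673]
wrist_force: [-0.5, 0.7, -0.5]
grip_width: 0.0322
grasp_force: 59.6
```

Call:
jog_arm(deltas=[[7, -37, 0, 0], [7, -37, 0, 0], [7, -36, 0, 0], [4, -25, 0, 0], [0, -8, 0, 0]])

```text
time: 37.28
tool_pos: [0.5513, -0.0105, 0.1744]
eef_rot: [-3.139, 0.0, 2.665]
wrist_force: [0.0, -0.8, -1.0]
grip_width: 0.032
grasp_force: 59.7
```

Call:
jog_arm(deltas=[[0, 0, 0, 0], [0, 0, 0, 0], [0, 0, 0, 0], [0, 0, 0, 0], [0, 0, 0, 0]])

```text
time: 37.7
tool_pos: [0.5507, -0.0025, 0.1748]
eef_rot: [3.141, 0.0, 2.676]
wrist_force: [-0.6, -0.3, -0.3]
grip_width: 0.0325
grasp_force: 59.7
```

Call:
jog_arm(deltas=[[-2.4, -3, -15, 0], [0, 0, -15, 0], [0, 0, -12, 0], [0, 0, -4, 0], [0, 0, 0, 0]])

```text
time: 38.12
tool_pos: [0.5478, -0.0069, 0.1275]
eef_rot: [-3.141, -0.002, 2.674]
wrist_force: [0.6, -0.2, -0.6]
grip_width: 0.0319
grasp_force: 59.6
```

Call:
jog_arm(deltas=[[0, 0, 0, 0], [0, 0, 0, 0], [0, 0, 0, 0], [0, 0, 0, 0]])

```text
time: 38.45
tool_pos: [0.549, -0.0074, 0.1292]
eef_rot: [3.141, 0.001, 2.673]
wrist_force: [0.6, 0.0, -0.2]
grip_width: 0.0324
grasp_force: 59.6
```

Call:
jog_arm(deltas=[[-0.9, 1.3, -2, 0], [0, 0, -1, 0], [0, 0, 0, 0], [0, 0, 0, 0], [0, 0, 0, 0]])

```text
time: 38.87
tool_pos: [0.5476, -0.0061, 0.1256]
eef_rot: [3.142, -0.0, 2.673]
wrist_force: [0.4, -0.3, -1.0]
grip_width: 0.0324
grasp_force: 59.6
```

Call:
jog_arm(deltas=[[0, 0, 0, 0], [0, 0, 0, 0], [0, 0, 0, 0]])

```text
time: 39.12
tool_pos: [0.5476, -0.0061, 0.1256]
eef_rot: [3.142, -0.0, 2.673]
wrist_force: [-0.7, 0.1, 0.2]
grip_width: 0.0326
grasp_force: 59.6
```

-13.6 mm to the floor.

Call:
jog_arm(deltas=[[0.5, 0, -1.2, 0], [0, 0, -1.2, 0], [0, 0, -1.2, 0], [0, 0, -1.2, 0], [0, 0, -1.2, 0]])

```text
time: 39.53
tool_pos: [0.5481, -0.0061, 0.1194]
eef_rot: [3.142, -0.0, 2.673]
wrist_force: [0.4, -0.4, -1.5]
grip_width: 0.0325
grasp_force: 59.6
```

Call:
jog_arm(deltas=[[0, 0, -1, 0], [0, 0, -1, 0], [0, 0, -1, 0], [0, 0, -1, 0], [0, 0, -1, 0]])

```text
time: 39.95
tool_pos: [0.5481, -0.0061, 0.1145]
eef_rot: [3.142, -0.0, 2.673]
wrist_force: [-0.2, 0.4, -0.8]
grip_width: 0.0322
grasp_force: 59.6
```

Call:
jog_arm(deltas=[[0, 0, -0.8, 0], [0, 0, -0.7, 0], [0, 0, -0.5, 0], [0, 0, -0.4, 0], [0, 0, 0, 0]])

```text
time: 40.37
tool_pos: [0.5481, -0.0061, 0.1121]
eef_rot: [3.142, -0.0, 2.673]
wrist_force: [-0.4, 0.2, -0.9]
grip_width: 0.0322
grasp_force: 59.6
```

Call:
jog_arm(deltas=[[0, 0, -0.3, 0], [0, 0, 0, 0], [0, 0, 0, 0]])

```text
time: 40.62
tool_pos: [0.5482, -0.0061, 0.112]
eef_rot: [3.141, 0.0, 2.673]
wrist_force: [-0.9, 0.6, 1.5]
grip_width: 0.0322
grasp_force: 59.7
```

Call:
jog_arm(deltas=[[0, 0, 0, 0], [0, 0, 0, 0], [0, 0, 0, 0], [0, 0, 0, 0]], jaw=0.6)

```text
time: 40.95
tool_pos: [0.5482, -0.0061, 0.1119]
eef_rot: [3.141, 0.0, 2.673]
wrist_force: [-0.1, -0.0, 0.4]
grip_width: 0.0512
grasp_force: 0.0
```

Call:
jog_arm(deltas=[[0, 0, 10, 0], [0, 0, 25, 0], [0, 0, 32, 0], [6, 30, 15, 7], [6, 38, 0, 7]])

```text
time: 41.37
tool_pos: [0.5632, 0.0595, 0.1983]
eef_rot: [-3.141, 0.008, 2.915]
wrist_force: [1.3, 1.9, 0.2]
grip_width: 0.0512
grasp_force: 0.0
```

Call:
jog_arm(deltas=[[6, 38, 0, 7], [6, 38, 0, 7], [6, 38, 0, 7], [6, 38, 0, 1], [6, 38, 0, 0]])

```text
time: 41.78
tool_pos: [0.5904, 0.2535, 0.1944]
eef_rot: [3.141, 0.0, -2.982]
wrist_force: [0.6, -0.7, 0.1]
grip_width: 0.0513
grasp_force: 0.0
```

Call:
jog_arm(deltas=[[6, 38, 0, 0], [6, 38, 0, 0], [6, 10, 0, 0], [0, 0, 0, 0], [0, 0, 0, 0]])

```text
time: 42.2
tool_pos: [0.6079, 0.3384, 0.1941]
eef_rot: [-3.142, -0.0, -2.981]
wrist_force: [0.9, -0.8, 0.2]
grip_width: 0.0513
grasp_force: 0.0
```

```bash
python3 wl.py
```

```text
tcp [0.6079 0.3384 0.1941] -170.81
2702 [ 11. 150.] (0, 60, 27, 184) [0.6187 0.0195]
854 [281. 135.] (264, 119, 34, 33) [0.5609 0.3572]
343 [505. 260.] (494, 240, 18, 34) [0.6744 0.7558]
451 [492. 290.] (477, 275, 30, 32) [0.7326 0.7604]
wl_422.png
```

Call:
jog_arm(deltas=[[-16, 6, -15, 0], [-16, 6, -20, 0], [-14.5, 6.8, -25, 0], [0, 0, -38, 0], [0, 0, -30, 0]])

```text
time: 42.67
tool_pos: [0.5612, 0.3545, 0.065]
eef_rot: [-3.14, 0.0, -2.983]
wrist_force: [0.5, -0.6, -0.3]
grip_width: 0.0512
grasp_force: 0.0
```

Call:
jog_arm(deltas=[[0, 0, -15, 0], [0, 0, 0, 0], [0, 0, 0, 0], [0, 0, 0, 0], [0, 0, 0, 0]])

```text
time: 43.08
tool_pos: [0.5629, 0.3575, 0.0534]
eef_rot: [3.14, 0.003, -2.983]
wrist_force: [-0.3, 0.0, 1.2]
grip_width: 0.0512
grasp_force: 0.0
```

Call:
jog_arm(deltas=[[-1.5, -0.3, -12, 0], [0, 0, -12, 0], [0, 0, -9, 0], [0, 0, -4, 0], [0, 0, 0, 0]])

```text
time: 43.5
tool_pos: [0.5593, 0.3556, 0.0119]
eef_rot: [-3.14, -0.003, -2.982]
wrist_force: [-0.3, 0.5, -0.7]
grip_width: 0.051
grasp_force: 0.0
```

Call:
jog_arm(deltas=[[0, 0, 0, 0], [0, 0, 0, 0], [0, 0, 0, 0], [0, 0, 0, 0]])

```text
time: 43.83
tool_pos: [0.5603, 0.3567, 0.0144]
eef_rot: [3.141, 0.001, -2.982]
wrist_force: [0.1, -0.3, 0.1]
grip_width: 0.0513
grasp_force: 0.0
```

Call:
jog_arm(deltas=[[0, 0, 0, 0], [0, 0, 0, 0], [0, 0, 0, 0], [0, 0, 0, 0], [0, 0, 0, 0]], jaw=0.2)

```text
time: 44.25
tool_pos: [0.5604, 0.3567, 0.0145]
eef_rot: [3.141, 0.001, -2.982]
wrist_force: [0.1, -0.8, 3.3]
grip_width: 0.0322
grasp_force: 59.6
```

Call:
jog_arm(deltas=[[0, 0, 15, 0], [0, 0, 30, 0], [0, 0, 38, 0], [0, -15, 36, 0], [5, -30, 24, 0]])

```text
time: 44.67
tool_pos: [0.5629, 0.3168, 0.1617]
eef_rot: [3.135, 0.003, -2.974]
wrist_force: [0.7, -0.6, -0.3]
grip_width: 0.0324
grasp_force: 59.6
```

Call:
jog_arm(deltas=[[7, -37, 10, 0], [7, -37, 8, 0], [8, -37, 0, 0], [8, -37, 0, 0], [8, -37, 0, 0]])

```text
time: 45.08
tool_pos: [0.6029, 0.1244, 0.1757]
eef_rot: [-3.141, 0.0, -2.982]
wrist_force: [0.4, -0.1, 0.0]
grip_width: 0.0329
grasp_force: 59.6
```

Call:
jog_arm(deltas=[[8, -37, 0, 0], [8, -37, 0, 0], [8, -35, 0, 0], [8, -25, 0, 0], [6, -8, 0, 0]])

```text
time: 45.5
tool_pos: [0.6416, -0.0225, 0.1745]
eef_rot: [-3.139, -0.002, -2.99]
wrist_force: [-0.3, -1.0, -1.4]
grip_width: 0.0326
grasp_force: 59.7
```

Call:
jog_arm(deltas=[[0, 0, 0, 0], [0, 0, 0, 0], [0, 0, 0, 0], [0, 0, 0, 0], [0, 0, 0, 0]])

```text
time: 45.92
tool_pos: [0.6406, -0.0133, 0.1752]
eef_rot: [3.141, 0.0, -2.979]
wrist_force: [-0.1, -0.6, -0.4]
grip_width: 0.0328
grasp_force: 59.7
```

Call:
jog_arm(deltas=[[4, -7, -10, 0], [0, 0, -15, 0], [0, 0, -15, 0], [0, 0, -6, 0], [0, 0, 0, 0]])

```text
time: 46.33
tool_pos: [0.6433, -0.023, 0.1255]
eef_rot: [3.141, -0.005, -2.982]
wrist_force: [0.1, 0.3, -0.6]
grip_width: 0.0326
grasp_force: 59.6
```

Call:
jog_arm(deltas=[[0, 0, 0, 0], [0, 0, 0, 0], [0, 0, 0, 0], [0, 0, 0, 0], [0, 0, 0, 0]])

```text
time: 46.75
tool_pos: [0.6454, -0.0225, 0.1295]
eef_rot: [-3.141, 0.001, -2.982]
wrist_force: [0.5, 0.6, -0.4]
grip_width: 0.0327
grasp_force: 59.6
```

Call:
jog_arm(deltas=[[-0.2, 1, -3, 0], [0, 0, -1.5, 0], [0, 0, 0, 0], [0, 0, 0, 0], [0, 0, 0, 0]])

```text
time: 47.17
tool_pos: [0.6449, -0.0216, 0.1243]
eef_rot: [3.142, -0.0, -2.982]
wrist_force: [1.0, 0.5, -1.0]
grip_width: 0.0324
grasp_force: 59.6
```

Call:
jog_arm(deltas=[[0, 0, 0, 0], [0, 0, 0, 0], [0, 0, 0, 0]])

```text
time: 47.42
tool_pos: [0.645, -0.0216, 0.1244]
eef_rot: [3.141, 0.0, -2.982]
wrist_force: [-0.4, 0.1, -0.9]
grip_width: 0.0323
grasp_force: 59.6
```

-13.9 mm to the floor.

Call:
jog_arm(deltas=[[0, 0.2, -1.2, 0], [0, 0, -1.2, 0], [0, 0, -1.2, 0], [0, 0, -1.2, 0], [0, 0, -1.2, 0]])

```text
time: 47.83
tool_pos: [0.6449, -0.0214, 0.1181]
eef_rot: [3.142, -0.0, -2.982]
wrist_force: [-0.6, -0.2, 0.1]
grip_width: 0.0324
grasp_force: 59.6
```

Call:
jog_arm(deltas=[[0, 0, -1, 0], [0, 0, -1, 0], [0, 0, -1, 0], [0, 0, -1, 0], [0, 0, -1, 0]])

```text
time: 48.25
tool_pos: [0.6449, -0.0214, 0.1133]
eef_rot: [3.142, 0.0, -2.982]
wrist_force: [0.1, 0.2, -1.2]
grip_width: 0.0323
grasp_force: 59.6
```

Call:
jog_arm(deltas=[[0, 0, -0.8, 0], [0, 0, -0.7, 0], [0, 0, -0.6, 0], [0, 0, -0.4, 0], [0, 0, 0, 0]])

```text
time: 48.67
tool_pos: [0.6449, -0.0214, 0.1108]
eef_rot: [3.142, -0.0, -2.982]
wrist_force: [0.7, 0.1, -0.7]
grip_width: 0.0325
grasp_force: 59.6
```

Call:
jog_arm(deltas=[[0, 0, -0.3, 0], [0, 0, -0.3, 0], [0, 0, 0, 0], [0, 0, 0, 0]])

```text
time: 49.0
tool_pos: [0.645, -0.0214, 0.1105]
eef_rot: [-3.142, 0.0, -2.982]
wrist_force: [-0.5, -0.4, 0.6]
grip_width: 0.0325
grasp_force: 59.7
```

Call:
jog_arm(deltas=[[0, 0, 0, 0], [0, 0, 0, 0], [0, 0, 0, 0], [0, 0, 0, 0]], jaw=0.6)

```text
time: 49.33
tool_pos: [0.6449, -0.0214, 0.1102]
eef_rot: [3.141, -0.0, -2.982]
wrist_force: [-0.3, -0.9, 0.3]
grip_width: 0.0512
grasp_force: 0.0
```

Call:
jog_arm(deltas=[[0, 0, 10, 0], [0, 0, 25, 0], [0, 0, 35, 0], [-15, 25, 25, 0], [-15, 35, 15, 0]])

```text
time: 49.75
tool_pos: [0.6171, 0.0359, 0.2236]
eef_rot: [-3.141, 0.005, -2.99]
wrist_force: [0.5, 1.0, 1.1]
grip_width: 0.0514
grasp_force: 0.0
```

Call:
jog_arm(deltas=[[-15, 37, 0, 0], [-15, 37, 0, 0], [-15, 37, 0, 0], [-15, 37, 0, 0], [-15, 37, 0, 0]])

```text
time: 50.17
tool_pos: [0.539, 0.2253, 0.2213]
eef_rot: [-3.142, 0.001, -2.982]
wrist_force: [1.1, 0.1, -0.1]
grip_width: 0.0515
grasp_force: 0.0
```

```bash
python3 look.py; python3 - <<'E'
from h import *
import pickle
np.set_printoptions(precision=4,suppress=True)
c=pickle.load(open('top.pkl','rb')); P=cloud(c); im=c['pixels'].astype(int)
reg=np.zeros(im.shape[:2],bool); reg[150:245,225:315]=1
for a,ce,m in blobs(reg&(abs(P[:,:,2]-.138)<.008)&(im.min(2)>150),40,300):
    print(a,plane(c,ce[0],ce[1],.138)[0,:2],np.median(P[m][:,2]),P[m][:,2].min(),P[m][:,2].max())
save(c,'place.png',(225,95,315,255),3.7)
s=cam('scene'); pickle.dump(s,open('s.pkl','wb')); cv2.imwrite('pics/hood.png',np.hstack([cv2.resize(c['pixels'][95:255,225:315],(337,600)),cv2.resize(s['pixels'][130:290,160:310],(450,480))[:600] if 0 else cv2.copyMakeBorder(cv2.resize(s['pixels'][130:270,160:310],(450,420)),0,180,0,0,0)])[:,:,::-1])
E
```

```text
tcp [0.539  0.2253 0.2213] yaw -170.8793051206106 50.1667
blk area 2074
block rect ((595.156005859375, -29.267364501953125), (145.82557678222656, 145.7901611328125), 81.24459838867188)
dark 24 [ 0.1335 -0.088 ]
dark 73 [ 0.0029 -0.0001]
dark 76 [-0.135   0.0723]
dark 6 [-0.107   0.0097]
dark 5 [-0.1064 -0.0033]
dark 5 [-0.1203  0.0132]
dark 14 [-0.1376  0.0249]
127 [ 0.647  -0.0205] 0.13732231024482378 0.13289992420912955 0.14420978961984998
126 [ 0.6186 -0.0756] 0.13746742984768368 0.13196554831046003 0.14584265355702897
125 [0.6025 0.0228] 0.13728676551031094 0.13226025492873195 0.14261282167697997
125 [ 0.5581 -0.0659] 0.13744826229123763 0.13208335663937953 0.14109806300085004
129 [ 0.549  -0.0058] 0.1369102229968231 0.13165372010150156 0.14140893480448957
```

View pics/hood.png

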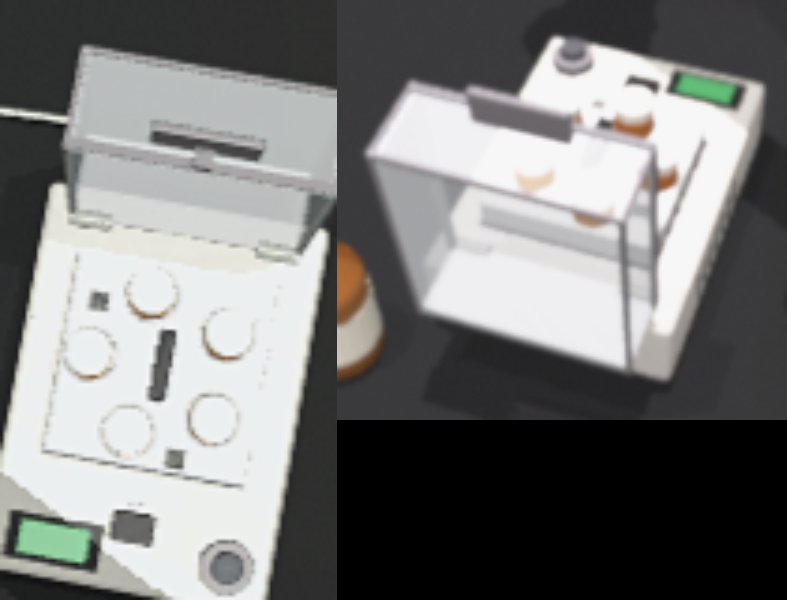

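All five caps read about 0.137 m high, each at its pocket centre. The block is unmoved and the hood still leans back. Next I'll work out the hood path.

```bash
python3 - <<'E'
import numpy as np
S=np.array([.5945,-.0296]); y=np.radians(-8.9); ex=np.array([np.cos(y),np.sin(y)])
print('start',((S+.184*ex)*1000).round(0))
prev=None
for th in [1.75,1.6,1.5,1.4,1.3,1.2,1.1,1.0,.9,.8,.7,.6,.5,.4,.3,.2,.1,.06,0]:
    s=np.interp(th,[0,.3,.7,1,1.3,1.57,1.75],[24,24,22,20,18,14,12]); q=188+s
    if th>1.56: px=100-217*np.cos(th)+20*np.sin(th); pz=82+q*np.sin(th)+20*np.cos(th)
    else: px=100-q*np.cos(th)+20*np.sin(th); pz=82+q*np.sin(th)+20*np.cos(th)
    w=np.r_[(S+(px+11)/1000*ex)*1000,pz]; print(th,w.round(1), None if prev is None else (w-prev).round(1)); prev=w
E
```

```text
start [776. -58.]
1.75 [761.8 -55.8 275.2] None
1.6 [730.2 -50.8 283. ] [-31.6   5.    7.8]
1.5 [709.7 -47.6 285.9] [-20.5   3.2   2.9]
1.4 [689.3 -44.4 286.9] [-20.4   3.2   1. ]
1.3 [668.8 -41.2 285.8] [-20.5   3.2  -1.1]
1.2 [648.6 -38.1 281.9] [-20.2   3.2  -4. ]
1.1 [628.9 -35.  275.8] [-19.7   3.1  -6. ]
1.0 [609.8 -32.  267.8] [-19.1   3.   -8. ]
0.9 [591.5 -29.1 257.9] [-18.3   2.9  -9.9]
0.8 [574.2 -26.4 246.1] [-17.2   2.7 -11.8]
0.7 [558.2 -23.9 232.6] [-16.    2.5 -13.5]
0.6 [543.7 -21.6 217.4] [-14.5   2.3 -15.2]
0.5 [530.7 -19.6 200.7] [-13.    2.  -16.7]
0.4 [519.4 -17.8 182.8] [-11.3   1.8 -17.9]
0.3 [509.9 -16.4 163.8] [ -9.5   1.5 -19. ]
0.2 [502.8 -15.2 143.7] [ -7.1   1.1 -20. ]
0.1 [497.7 -14.4 123.1] [ -5.1   0.8 -20.7]
0.06 [496.3 -14.2 114.7] [-1.5  0.2 -8.4]
0 [494.7 -14.  102. ] [ -1.6   0.2 -12.7]
```

Call:
jog_arm(deltas=[[0, 0, 38, -3.6], [0, 0, 38, -3.6], [10, -10, 36, -3.6], [20, -24, 20, -3.6], [25, -30, 5, -3.6]], jaw=0)

```text
time: 50.68
tool_pos: [0.5949, 0.1632, 0.364]
eef_rot: [3.137, 0.008, 2.99]
wrist_force: [1.1, 0.4, 0.9]
grip_width: -0.0004
grasp_force: 0.0
```

Call:
jog_arm(deltas=[[25, -31, 0, 0], [26, -31, 0, 0], [26, -31, 0, 0], [26, -31, 0, 0], [26, -31, 0, 0]])

```text
time: 51.1
tool_pos: [0.7248, 0.0022, 0.3581]
eef_rot: [-3.142, 0.001, 2.986]
wrist_force: [0.8, 0.6, 0.6]
grip_width: -0.0001
grasp_force: 0.0
```

Call:
jog_arm(deltas=[[26, -31, 0, 0], [25, -31, 0, 0], [0, 0, 0, 0], [0, 0, 0, 0], [0, 0, 0, 0]])

```text
time: 51.52
tool_pos: [0.7746, -0.0569, 0.3574]
eef_rot: [3.14, -0.001, 2.987]
wrist_force: [-0.6, 0.2, 0.6]
grip_width: -0.0003
grasp_force: 0.0
```

```bash
python3 - <<'E'
from h import *
import pickle
c=pickle.load(open('top.pkl','rb')); P=cloud(c)
S=np.array([.5945,-.0296,0]); R9=rot([0,0,np.radians(-8.9)])
for z in(.27,.285,.295): print(z,((plane(c,280.3-.5,132.3-.5,z)[0]-S)@R9).round(4))
q=(P-S)@R9; m=(c['pixels'].astype(int).max(2)<125)&(q[:,:,2]>.22)&(abs(q[:,:,1])<.06)&(q[:,:,0]>.05)&(q[:,:,0]<.25)
print(m.sum(),np.percentile(q[m],[5,50,95],axis=0).round(4))
w=cam('wrist'); save(w,'wh.png',scale=1.5)
E
```

```text
0.27 [ 1.332e-01 -1.000e-04  2.700e-01]
0.285 [1.299e-01 1.000e-04 2.850e-01]
0.295 [0.1277 0.0003 0.295 ]
102 [[ 0.1245 -0.0298  0.2714]
 [ 0.1259  0.0008  0.2844]
 [ 0.127   0.0295  0.2965]]
```

View pics/wh.png

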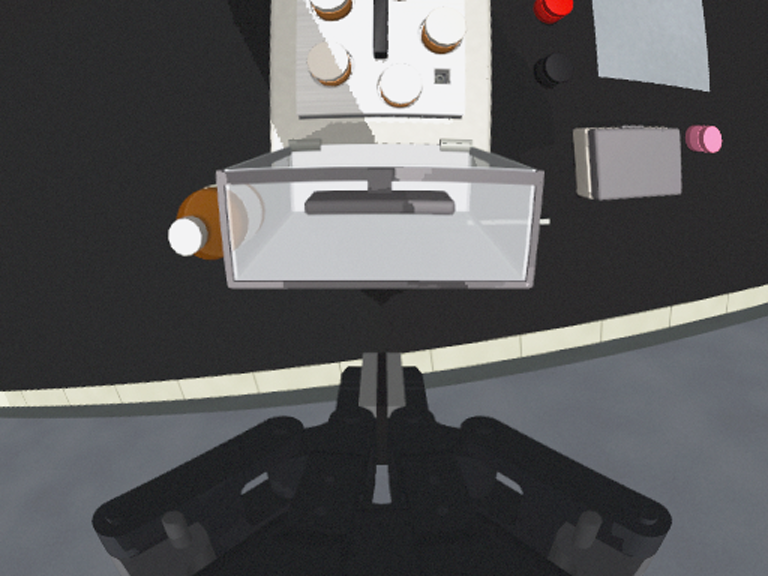

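The lip is at heater x ≈ 0.126, z 0.27–0.297, so the hood stands at about 1.64 rad. The shut fingers are behind it at (380,380), clear of the back edge. I'll lower them and push.

Call:
jog_arm(deltas=[[0, 0, -30, 0], [0, 0, -30, 0], [0, 0, -16, 0], [0, 0, 0, 0], [0, 0, 0, 0]])

```text
time: 51.98
tool_pos: [0.7742, -0.0562, 0.2817]
eef_rot: [-3.142, -0.001, 2.989]
wrist_force: [-0.1, -0.1, 0.7]
grip_width: -0.0001
grasp_force: 0.0
```

Call:
jog_arm(deltas=[[-10, 1.6, 0, 0], [-10, 1.6, 1, 0], [-10, 1.6, 1, 0], [-10, 1.6, 1, 0], [-10, 1.6, 1, 0]])

```text
time: 52.4
tool_pos: [0.7258, -0.048, 0.2888]
eef_rot: [3.14, 0.006, 2.988]
wrist_force: [2.1, 0.5, -0.4]
grip_width: 0.0001
grasp_force: 1.2
```

Call:
jog_arm(deltas=[[-10, 1.6, 1, 0], [-10, 1.6, 0.5, 0], [-10, 1.6, 0, 0], [-10, 1.6, 0, 0], [-10, 1.6, 0, 0]])

```text
time: 52.82
tool_pos: [0.6759, -0.0403, 0.2899]
eef_rot: [3.141, 0.006, 2.988]
wrist_force: [2.4, -0.0, -0.6]
grip_width: 0.0003
grasp_force: 1.0
```

Call:
jog_arm(deltas=[[-13, 2, -4, 0], [-13, 2, -4, 0], [-13, 2, -4, 0], [-13, 2, -5, 0], [-13, 2, -6, 0]])

```text
time: 53.23
tool_pos: [0.6111, -0.0299, 0.2675]
eef_rot: [3.141, 0.007, 2.988]
wrist_force: [1.5, 0.6, 1.6]
grip_width: -0.0002
grasp_force: 0.9
```

Call:
jog_arm(deltas=[[-12, 1.9, -6, 0], [-12, 1.9, -7, 0], [-12, 1.9, -8, 0], [-11, 1.8, -8, 0], [-11, 1.8, -9, 0]])

```text
time: 53.65
tool_pos: [0.5533, -0.0208, 0.2287]
eef_rot: [-3.142, 0.007, 2.988]
wrist_force: [0.9, -0.0, 1.1]
grip_width: 0.0004
grasp_force: 0.6
```

Call:
jog_arm(deltas=[[-10, 1.4, -11, 0], [-9.5, 1.4, -12, 0], [-9, 1.2, -13, 0], [-8, 1.2, -14, 0], [-7, 1, -14, 0]])

```text
time: 54.07
tool_pos: [0.5099, -0.0144, 0.1641]
eef_rot: [-3.142, 0.006, 2.989]
wrist_force: [0.6, -0.5, 0.9]
grip_width: -0.0001
grasp_force: 0.4
```

Call:
jog_arm(deltas=[[-4, 0.6, -10, 0], [-3, 0.5, -10, 0], [-3, 0.4, -8, 0], [-2, 0.3, -6, 0], [0, 0, 0, 0]])

```text
time: 54.48
tool_pos: [0.4958, -0.0141, 0.127]
eef_rot: [-3.141, -0.001, 2.987]
wrist_force: [-0.9, 0.7, 0.5]
grip_width: 0.0
grasp_force: 0.0
```

Call:
jog_arm(deltas=[[1, -0.2, -2.5, 0], [0.5, 0, -2.5, 0], [0, 0, -2, 0], [0, 0, -2, 0], [0, 0, 0, 0]])

```text
time: 54.9
tool_pos: [0.4979, -0.0144, 0.1185]
eef_rot: [3.141, -0.0, 2.987]
wrist_force: [-0.0, -0.2, 0.1]
grip_width: 0.0004
grasp_force: 0.0
```

Call:
jog_arm(deltas=[[0, 0, -1.5, 0], [0, 0, -1, 0], [0, 0, -1, 0], [0, 0, 0, 0]])

```text
time: 55.23
tool_pos: [0.4979, -0.0142, 0.1154]
eef_rot: [-3.141, -0.0, 2.987]
wrist_force: [-1.4, -1.1, 1.9]
grip_width: -0.0001
grasp_force: 1.3
```

Call:
jog_arm(deltas=[[0, 0, -0.8, 0], [0, 0, -0.6, 0], [0, 0, 0, 0]])

```text
time: 55.48
tool_pos: [0.4977, -0.0142, 0.1143]
eef_rot: [-3.141, -0.0, 2.987]
wrist_force: [-2.3, 0.8, 5.4]
grip_width: 0.0
grasp_force: 2.7
```

Call:
jog_arm(deltas=[[0, 0, -0.7, 0], [0, 0, -0.6, 0], [0, 0, 0, 0]])

```text
time: 55.73
tool_pos: [0.4977, -0.0142, 0.1136]
eef_rot: [-3.14, -0.001, 2.987]
wrist_force: [-5.2, -0.6, 12.2]
grip_width: -0.0004
grasp_force: 6.1
```

Call:
jog_arm(deltas=[[0, 0, -0.6, 0], [0, 0, -0.5, 0], [0, 0, 0, 0]])

```text
time: 55.98
tool_pos: [0.4977, -0.0141, 0.1132]
eef_rot: [-3.139, -0.001, 2.987]
wrist_force: [-7.3, -0.8, 19.0]
grip_width: 0.0003
grasp_force: 9.4
```

Call:
jog_arm(deltas=[[0, 0, -0.6, 0], [0, 0, -0.5, 0], [0, 0, 0, 0]])

```text
time: 56.23
tool_pos: [0.4975, -0.0141, 0.1109]
eef_rot: [-3.141, -0.0, 2.987]
wrist_force: [-3.8, 0.8, 5.3]
grip_width: -0.0
grasp_force: 1.7
```

Call:
jog_arm(deltas=[[0, 0, -1, 0], [0, 0, -1, 0], [0, 0, -1, 0], [0, 0, 0, 0]])

```text
time: 56.57
tool_pos: [0.4957, -0.0139, 0.1065]
eef_rot: [-3.141, -0.004, 2.987]
wrist_force: [-4.4, 1.5, -1.7]
grip_width: -0.0002
grasp_force: 0.0
```

Call:
jog_arm(deltas=[[0, 0, -1, 0], [0, 0, -1, 0], [0, 0, -1, 0], [0, 0, 0, 0]])

```text
time: 56.9
tool_pos: [0.4942, -0.0141, 0.1027]
eef_rot: [-3.14, -0.007, 2.987]
wrist_force: [-6.8, 2.8, -1.9]
grip_width: -0.0001
grasp_force: 0.0
```

Call:
jog_arm(deltas=[[-2.5, 0.4, 0, 0], [-1.5, 0.2, 0, 0], [0, 0, 0, 0], [0, 0, 0, 0]])

```text
time: 57.23
tool_pos: [0.4945, -0.0138, 0.1047]
eef_rot: [3.141, 0.001, 2.986]
wrist_force: [-0.8, 0.7, -0.5]
grip_width: 0.0003
grasp_force: 0.0
```

Call:
jog_arm(deltas=[[0, 0, -0.7, 0], [0, 0, -0.7, 0], [0, 0, 0, 0], [0, 0, 0, 0]])

```text
time: 57.57
tool_pos: [0.4942, -0.0138, 0.103]
eef_rot: [3.141, 0.0, 2.987]
wrist_force: [-0.4, 0.6, 0.2]
grip_width: 0.0
grasp_force: 0.0
```

Free of the wall. I'll go on until I feel the seated lip.

Call:
jog_arm(deltas=[[0, 0, -0.7, 0], [0, 0, -0.7, 0], [0, 0, 0, 0]])

```text
time: 57.82
tool_pos: [0.4942, -0.0137, 0.102]
eef_rot: [-3.141, 0.0, 2.987]
wrist_force: [-1.8, -0.2, 4.3]
grip_width: 0.0001
grasp_force: 2.3
```

Call:
jog_arm(deltas=[[0, 0, -0.6, 0], [0, 0, -0.6, 0], [0, 0, 0, 0]])

```text
time: 58.07
tool_pos: [0.4942, -0.0136, 0.1018]
eef_rot: [-3.14, 0.0, 2.987]
wrist_force: [-4.1, -1.5, 14.3]
grip_width: -0.0002
grasp_force: 7.2
```

Call:
jog_arm(deltas=[[0, 0, -0.6, 0], [0, 0, 0, 0]])

```text
time: 58.23
tool_pos: [0.4942, -0.0136, 0.1018]
eef_rot: [-3.139, 0.0, 2.987]
wrist_force: [-6.4, -1.0, 20.1]
grip_width: 0.0003
grasp_force: 9.7
```

Call:
jog_arm(deltas=[[0, 0, 4, 0], [-2, 0, 20, 0], [-2, 0, 30, 0], [-8, -12, 10, 0], [-10, -18, 0, 0]])

```text
time: 58.65
tool_pos: [0.4742, -0.0418, 0.1666]
eef_rot: [3.14, 0.006, 2.991]
wrist_force: [0.9, -0.2, -0.4]
grip_width: 0.0002
grasp_force: 0.0
```

Call:
jog_arm(deltas=[[-10, -18, 0, 0], [-10, -19, 0, 0], [0, 0, 0, 0], [0, 0, 0, 0], [0, 0, 0, 0]])

```text
time: 59.07
tool_pos: [0.4523, -0.0803, 0.1639]
eef_rot: [3.141, 0.001, 2.987]
wrist_force: [0.2, -0.0, 0.2]
grip_width: 0.0001
grasp_force: 0.0
```

```bash
python3 - <<'E'
from h import *
np.set_printoptions(precision=4,suppress=True)
w=cam('wrist'); s=w['state']; print(s['tool_pos'])
t=cam('top')
S=np.array([.5945,-.0296,0]); R9=rot([0,0,np.radians(-8.9)]); q=(cloud(t)-S)@R9
m=(q[:,:,2]>.14)&(q[:,:,2]<.16)&(q[:,:,0]>-.1)&(q[:,:,0]<.12); print('hood top z',m.sum(),np.median(q[m],0) if m.any() else '')
cv2.imwrite('pics/btn.png',np.hstack([cv2.resize(t['pixels'][120:260,215:330],(460,560),interpolation=2),cv2.resize(w['pixels'],(340,255))if 0 else cv2.copyMakeBorder(cv2.resize(w['pixels'],(340,255)),0,305,0,0,0)])[:,:,::-1])
E
```

```text
[ 0.4523 -0.0803  0.1639]
hood top z 4892 [0.0046 0.0002 0.1473]
```

View pics/btn.png

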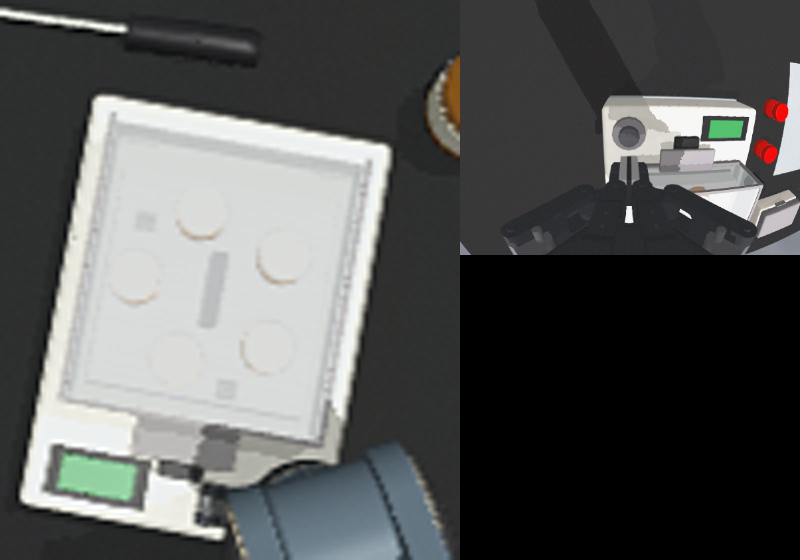

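The hood is flat and shut at z 0.147, with five jars and the block under it. The fingers line up with the button. Pressing start now.

Call:
jog_arm(deltas=[[0, -0.6, -20, 0], [0, 0, -20, 0], [0, 0, -13, 0], [0, 0, 0, 0], [0, 0, 0, 0]])

```text
time: 59.58
tool_pos: [0.4521, -0.0802, 0.1106]
eef_rot: [3.14, -0.001, 2.989]
wrist_force: [0.2, -0.9, 0.7]
grip_width: 0.0004
grasp_force: 0.0
```

Call:
jog_arm(deltas=[[0, 0, -2, 0], [0, 0, -2, 0], [0, 0, -2, 0], [0, 0, -2, 0], [0, 0, 0, 0]])

```text
time: 60.0
tool_pos: [0.4522, -0.0814, 0.1029]
eef_rot: [3.142, 0.001, 2.987]
wrist_force: [-0.4, 0.2, 0.8]
grip_width: 0.0
grasp_force: 0.7
```

Call:
jog_arm(deltas=[[0, 0, -2, 0], [0, 0, -2, 0], [0, 0, 0, 0]])

```text
time: 60.25
tool_pos: [0.4523, -0.0814, 0.0988]
eef_rot: [3.142, 0.001, 2.987]
wrist_force: [-0.6, -0.5, 3.2]
grip_width: -0.0001
grasp_force: 1.9
```

Call:
jog_arm(deltas=[[0, 0, -1, 0], [0, 0, -1, 0], [0, 0, -0.5, 0], [0, 0, 0, 0]])

```text
time: 60.58
tool_pos: [0.4523, -0.0814, 0.097]
eef_rot: [-3.141, 0.0, 2.987]
wrist_force: [-2.3, 0.1, 10.7]
grip_width: -0.0001
grasp_force: 5.3
```

```bash
python3 -c "
from h import *
s=robot.read_state(); print(s['tool_pos'],s['wrist_force'])"
```

```text
[ 0.45231305 -0.08139358  0.09698435] [-2.32015404  0.10428317 10.73685248]
```

The button is at full travel: 6 mm at 10.7 N. Now I'll release and retreat.

Call:
jog_arm(deltas=[[0, 0, 5, 0], [0, 0, 15, 0], [0, 0, 30, 0], [0, 0, 35, 0], [0, 0, 30, 0]])

```text
time: 61.0
tool_pos: [0.4514, -0.0808, 0.2123]
eef_rot: [3.141, -0.001, 2.988]
wrist_force: [0.7, -1.0, -0.4]
grip_width: 0.0002
grasp_force: 0.0
```

Call:
jog_arm(deltas=[[0, 25, 0, 0], [0, 35, 0, 0], [0, 35, 0, 0], [0, 35, 0, 0], [0, 35, 0, 0]])

```text
time: 61.42
tool_pos: [0.4512, 0.0847, 0.2109]
eef_rot: [-3.141, -0.0, 2.986]
wrist_force: [0.4, 0.3, -0.7]
grip_width: 0.0002
grasp_force: 0.0
```

Call:
jog_arm(deltas=[[0, 35, 0, 0], [0, 30, 0, 0], [0, 0, 0, 0], [0, 0, 0, 0], [0, 0, 0, 0]])

```text
time: 61.83
tool_pos: [0.4515, 0.1479, 0.2107]
eef_rot: [-3.141, -0.001, 2.987]
wrist_force: [0.2, -1.0, -0.6]
grip_width: 0.0001
grasp_force: 0.0
```

```bash
python3 - <<'E'
from h import *
np.set_printoptions(precision=4,suppress=True)
t=cam('top'); print(t['state']['tool_pos'],t['state']['qd'].round(3))
S=np.array([.5945,-.0296,0]); R9=rot([0,0,np.radians(-8.9)]); q=(cloud(t)-S)@R9
m=(q[:,:,2]>.14)&(q[:,:,2]<.16)&(abs(q[:,:,1])<.07)
for a,b in((-.08,-.04),(.05,.09)):
    k=m&(q[:,:,0]>a)&(q[:,:,0]<b); print('hood z',k.sum(),q[k][:,2].mean())
t0=np.load('top0.npz')['im'].astype(int); d=abs(t['pixels'].astype(int)-t0).sum(2)>120
for n,(x0,y0,x1,y1) in dict(bottle=(322,128,355,160),tipbox=(150,122,202,162),tip=(210,118,240,130)).items(): print(n,d[y0:y1,x0:x1].sum())
E
```

```text
[0.4515 0.1479 0.2107] [ 0.029 -0.004  0.011  0.002 -0.002 -0.    -0.002]
hood z 836 0.14727250228361585
hood z 818 0.1474278114601044
bottle 0
tipbox 0
tip 0
```

The hood is level and latched, the bystanders haven't moved, and the robot is clear.

```bash
python3 -c "
from station import robot
print(robot.finish_job())"
```

```text
the job is handed in; nothing more can be done
None
```

The job is handed in: the block is seated on its pegs, all five jars stand in their own pockets, the hood is latched, start was pressed fully, and the bottle, tip box and visible screwdriver tip show no change from the start.

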